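Port-by-port test of amplifier modules

ROBOT

A 6-joint arm with a two-finger parallel gripper is mounted at the origin on the work surface. World frame = base frame: x ahead of the robot, y to its left, z up, the work surface at z = 0. Lengths are in mm, angles in rad, forces in N, time in s.
With the tool pointing down it reaches from about 400 to 925 mm from the base axis. Payload 12.5 kg.
Tool frame: the origin (TCP) lies midway between the tips of the shut fingers; the grasp point (between the pads) lies 19 mm behind it; z points along the fingers, y is the line along which they close (so a half turn about z gives the same grasp; the last joint's range is limited). The gripper opens to 95 mm and grips with 3 to 60 N. Pads are 20 mm wide; open, the fingers measure 119 mm over their backs; the gripper's body (75 mm by 180 mm) begins 59 mm behind the grasp point.
Start: joints at [1.099, 0.491, 1.559, -0, 1.092, -0.106], TCP at [223.545, 583.673, 214.661] pointing down, gripper open.
Joint ranges: [-3.1, 3.1], [-0.84, 2.19], [0.05, 2.79], [-1.13, 4.28], [0.06, 2.93], [-2.69, 2.69]. Speed limits (rad/s): [2.22, 2.22, 2.79, 3.14, 3.14, 3.14].

INTERFACE

Orientations are given as [roll, pitch, yaw] about the fixed x, y, z axes, in that order (R = Rz(yaw) Ry(pitch) Rx(roll)).
In Python, from cell import env gives the robot as it stands.
- The arm moves only by the shell command python3 -m inch 'ROWS'. ROWS is JSON, a list of rows, each a list of 7 numbers: the turn, a rotation vector about the tool's x, y, z in rad, then the shift along the tool's x, y, z in cm, then the closure, from -1 (fully open) to 1 (shut). A call has 1 to 20 rows; each row shifts and turns the commanded pose from where the row before left it, along the tool's axes as they then stand; what a row does not reach is not made up. A row lasts 1/8 s, in which the tool goes at most 62.5 mm and 10.7 degrees, less where a joint would pass 70% of its speed; a pose out of reach is approached as far as the arm can. A call with a gripper value outside its range is refused whole. The fingers move at their own pace and stop on an object; the grip force is fixed at half the most. Time passes only in rows, so rows that do not move let the fingers close. It gives the time, the measured TCP pose, the force, the opening and the grip force at its end, in the units of the state.
- env.state(): the state, without advancing time (a new reading comes with each control period).
- env.read_camera(name): name is "scene" or "top"; returns a dict with "img" (420x560x3 uint8, red, green, blue), "depth" (420x560 float32, mm along the optical axis (not along the pixel's ray), 0 where there is no reading), "fx", "fy", "cx", "cy" (pixels), "D" ([k1, k2, p1, p2, k3] as OpenCV has them; the pictures are not rectified), "position" and "orientation" of the camera in the world. Camera axes: x right, y down, z forward; pixel columns grow to the right and rows downward; lengths in mm; the calibration is good to about 2 mm. A picture is of the moment at which its call begins.
- env.job_done(): hands the job in; it is judged then, once.
Trained networks look in a picture, given as the dict that the camera call returned (one of the last four; its "shot" number tells which), for a name from the list of things; names that differ only in an ending like _2 or _b are one class to them, and where a whole thing is asked for, a point or a joint stands for the part that bears it (a point fixed in the world has none). Each returns a list of dicts, best first, with "score" (0 to 1); they miss things now and then, are a little off and sometimes report something else, mostly with a low value. They report only what shows in the picture. A call takes as long as a camera call. They do not tell look-alikes from the thing itself.
- env.find_in(picture, target): "centre" ([x, y, z] in mm, in the coordinates of the camera as it stood for that picture, good to about 4 mm: the middle of the surface that is visible of it).
- env.trace(picture, target): "mask" (420x560 bool, what is visible of it).
The state is a dict: "t": time; "joints": joint angles; "qvel": joint speeds; "tau": joint torques, N m; "eef_pos": TCP position; "tcp_rot": TCP orientation; "ft_force": force on the tool from outside, world axes, zero at the start; "moment": the same for the moment, N m; "opening": opening from 0.0 (shut) to 1.0 (fully open); "grip_force": force on a finger pad.
Only numpy, scipy, OpenCV 4.12 (cv2) and the standard library are available. Lean on these libraries where they do the work, as an engineer would, in place of code of your own. Each camera call takes 0.05 s, during which the arm holds its last target. There are 200 camera calls.

TASK

Test every amplifier module on the bench, one at a time in the order red, yellow, blue (some may be missing): lay it flat in the jig between the white lines with its input end (one black stripe) square against the copper plate, twist the spring-return trigger handle clockwise to its stop and let it spring home, then turn the module end for end so its output end (two stripes) meets the plate and trigger again. Put each tested module flat in the green tray, and leave the other things on the bench where they are.

Things in the scene. Friction and masses are not known exactly. Their poses are not given: they have to be found in the camera images.
- red: amplifier module, aluminium block 90 x 40 x 30 mm (x, y, z), 0.25 kg, with a red label across the middle of its top; ONE black stripe across the top marks the input end (its +x end), TWO black stripes mark the output end (-x end). Origin: centre of the underside; x along its length towards the input end, z up. It may be absent
- red_in (a point): centre of the red module's input end face (45 mm along +x from the middle, 15 mm above the underside)
- red_out (a point): centre of the red module's output end face (45 mm along -x from the middle, 15 mm above the underside)
- yellow: amplifier module, aluminium block 90 x 40 x 30 mm (x, y, z), 0.25 kg, with a yellow label across the middle of its top; ONE black stripe across the top marks the input end (its +x end), TWO black stripes mark the output end (-x end). Origin: centre of the underside; x along its length towards the input end, z up. It may be absent
- yellow_in (a point): centre of the yellow module's input end face (45 mm along +x from the middle, 15 mm above the underside)
- yellow_out (a point): centre of the yellow module's output end face (45 mm along -x from the middle, 15 mm above the underside)
- blue: amplifier module, aluminium block 90 x 40 x 30 mm (x, y, z), 0.25 kg, with a blue label across the middle of its top; ONE black stripe across the top marks the input end (its +x end), TWO black stripes mark the output end (-x end). Origin: centre of the underside; x along its length towards the input end, z up. It may be absent
- blue_in (a point): centre of the blue module's input end face (45 mm along +x from the middle, 15 mm above the underside)
- blue_out (a point): centre of the blue module's output end face (45 mm along -x from the middle, 15 mm above the underside)
- jig: fixed test jig: black base plate 200 x 150 x 10 mm; on it a grey contact block 96 mm wide, top 40 mm above the table, whose face towards -x carries the upright copper plate (50 mm wide) at x = +60 mm. Two white lines along x, 44 mm clear between them about y = 0, mark the bay where a module lies on the base plate with one end touching the copper. Origin: centre of the underside; z up
- jig_plate (a point): centre of the copper plate's face, 25 mm above the table; the jig's x axis points from the bay into the plate
- trigger (a joint): angle of the trigger handle (rad): 0 at home, 1.2 at its stop. It turns CLOCKWISE seen from above and a spring (about 0.1 N m at the stop) turns it home when let go
- trigger_grip (a point): point to grip, on the handle's vertical axis, 79 mm above the table. The handle is an upright black bar 46 mm long (x of this frame, which turns with it), 14 mm wide (y), its top 90 mm above the table, on a 56 mm black disc whose top is 51 mm above the table
- trigger_box: fixed blue box 100 x 100 x 45 mm under the trigger handle; it stands square to the jig, and at home the handle's bar lies along its x axis and the jig's. Origin: centre of the underside
- tray: fixed green tray for tested modules, outside 150 (x) x 280 (y) mm, walls 20 mm high and 5 mm thick, floor 5 mm thick; three modules fit side by side, each lying along x, 80 mm apart. Origin: centre of the underside
- flux_pot: small amber pot with a black lid, 38 mm across, 29 mm tall; loose, not part of the job. Origin: centre of its underside
- mug: white mug, 76 mm across, 85 mm tall; loose, not part of the job. Origin: centre of its underside
- screwdriver: screwdriver, 160 mm long; loose, not part of the job. Origin: centre of its underside
- multimeter: orange multimeter 160 x 80 x 38 mm; loose, not part of the job. Origin: centre of its underside
- spool: spool of copper wire with grey flanges, 52 mm across, 36 mm tall; loose, not part of the job. Origin: centre of its underside
- pliers: red-handled pliers, about 150 mm long; loose, not part of the job. Origin: centre of its underside
- shim_tin: flat round tin, 60 mm across, 18 mm high; loose, not part of the job. Origin: centre of its underside
Not all that is in view belongs to the job. Leave any purple look-alike of the blue alone.

How it is judged (in metres and radians):
On the way, in this order (a step that is already met when the one before it is completed fails the run):
1. the red module's input end is against the copper plate while the handle is at its stop (x of red_in in the frame of jig above 0.056 m and y of red_in in the frame of jig between -0.009 and 0.009 m and z of red_in in the frame of jig between 0.02 and 0.031 m and angle between the x axis of red and the x axis of jig, either way round below 0.12 rad and angle between the x axis of red and the x axis of trigger_grip, either way round above 1.05 rad), for 0.1 s.
2. the red module's output end is against the copper plate while the handle is at its stop (x of red_out in the frame of jig above 0.056 m and y of red_out in the frame of jig between -0.009 and 0.009 m and z of red_out in the frame of jig between 0.02 and 0.031 m and angle between the x axis of red and the x axis of jig, either way round below 0.12 rad and angle between the x axis of red and the x axis of trigger_grip, either way round above 1.05 rad), for 0.1 s.
3. the yellow module's input end is against the copper plate while the handle is at its stop (x of yellow_in in the frame of jig above 0.056 m and y of yellow_in in the frame of jig between -0.009 and 0.009 m and z of yellow_in in the frame of jig between 0.02 and 0.031 m and angle between the x axis of yellow and the x axis of jig, either way round below 0.12 rad and angle between the x axis of yellow and the x axis of trigger_grip, either way round above 1.05 rad), for 0.1 s.
4. the yellow module's output end is against the copper plate while the handle is at its stop (x of yellow_out in the frame of jig above 0.056 m and y of yellow_out in the frame of jig between -0.009 and 0.009 m and z of yellow_out in the frame of jig between 0.02 and 0.031 m and angle between the x axis of yellow and the x axis of jig, either way round below 0.12 rad and angle between the x axis of yellow and the x axis of trigger_grip, either way round above 1.05 rad), for 0.1 s.
5. the blue module's input end is against the copper plate while the handle is at its stop (x of blue_in in the frame of jig above 0.056 m and y of blue_in in the frame of jig between -0.009 and 0.009 m and z of blue_in in the frame of jig between 0.02 and 0.031 m and angle between the x axis of blue and the x axis of jig, either way round below 0.12 rad and angle between the x axis of blue and the x axis of trigger_grip, either way round above 1.05 rad), for 0.1 s.
6. the blue module's output end is against the copper plate while the handle is at its stop (x of blue_out in the frame of jig above 0.056 m and y of blue_out in the frame of jig between -0.009 and 0.009 m and z of blue_out in the frame of jig between 0.02 and 0.031 m and angle between the x axis of blue and the x axis of jig, either way round below 0.12 rad and angle between the x axis of blue and the x axis of trigger_grip, either way round above 1.05 rad), for 0.1 s.
At the end, for the whole second after the job is handed in: Every module lies flat (0.12 rad), at rest, on the tray floor; handle home (under 0.1 rad). Red, then yellow, then blue was triggered (handle past 1.05 rad from the module's length) with the input, then the output end within 4 mm of the plate, 9 mm of the bay's middle line and 0.12 rad of square (x of red in the frame of tray between -0.07 and 0.07 m and y of red in the frame of tray between -0.135 and 0.135 m and z of each of red, yellow, blue in the frame of tray below 0.012 m and angle between each of red, yellow, blue's own z axis and vertical below 0.12 rad and linear speed of each of red, yellow, blue below 0.02 m/s and x of yellow in the frame of tray between -0.07 and 0.07 m and y of yellow in the frame of tray between -0.135 and 0.135 m and x of blue in the frame of tray between -0.07 and 0.07 m and y of blue in the frame of tray between -0.135 and 0.135 m and value of joint trigger below 0.1 rad); the robot touches nothing.
It fails at once if one of the other things on the bench is pushed more than 4 cm away (distance of any of flux_pot, mug, screwdriver, multimeter, spool, pliers, shim_tin from where it was at the start of the episode above 0.04 m).
It fails at once if the mug, flux pot or spool is knocked over (angle between any of mug, flux_pot, spool's own z axis and vertical above 0.5 rad).
Of red, yellow, blue only 2 to 3 are there at a start; the rules pass over those that are not, and their reading is None.
At some moment in a run one of red, yellow, blue may be knocked a few centimetres aside while the robot is not near it.
Once in a run the grip may slacken for a moment while it holds something.
It also fails if it takes over 210 s, if anything falls off the work surface, if the arm or the gripper's body presses on something with over 40 N, if the wrist force passes 120 N, or if a joint passes its speed limit or range.

## Working session

There is one attempt and no reset: what is moved stays moved. The work goes in short steps, Python scripts to look and compute and a shell command to move; the robot and the scene stay as the last step left them, time stands still between calls to the robot, and variables do not carry over. Pictures are saved under pics/ and viewed, at most 14 in all, crops included, and the job is handed in when it is done.

```bash
ls; mkdir -p pics; python3 - <<'E'
from cell import env
import cv2,json
s=env.state();print({k:s[k] for k in('t','eef_pos','tcp_rot','opening','ft_force')})
for n in('scene','top'):
    p=env.read_camera(n);cv2.imwrite(f'pics/{n}0.png',p['img'][:,:,::-1])
    print(n,p['fx'],p['fy'],p['cx'],p['cy'],p['D'],p['position'],p['orientation'])
E
```

```text
pics
{'t': 0.0, 'eef_pos': array([223.41643688, 583.44164008, 214.05841958]), 'tcp_rot': array([-3.14049413e+00, -1.20912148e-04,  2.77579879e+00]), 'opening': 1.0012581755959908, 'ft_force': array([ 0.05665632, -0.00187406,  0.57910346])}
scene 519.7128287076852 519.7128287076852 282.5049336384033 208.0986627556318 [-0.01839886  0.          0.          0.          0.        ] [1330.28092609  246.00450448 1425.62835729] [-2.59278906  0.0131644   1.70849349]
top 476.1150548338782 476.1150548338782 269.6781634953287 208.22149198036018 [-0.03859115  0.          0.          0.          0.        ] [ 214.85532293  113.34637824 1841.58677023] [-2.9687508  -0.0057093  -1.59115154]
```

View pics/top0.png

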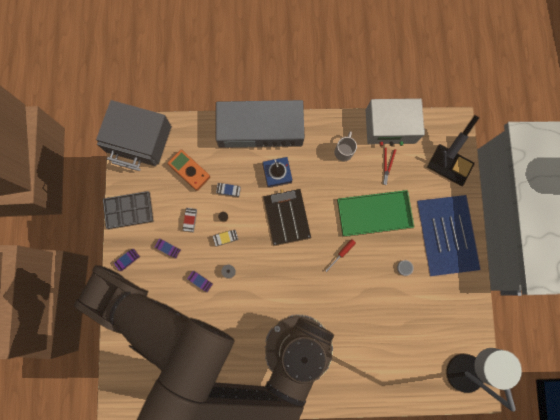

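View pics/scene0.png

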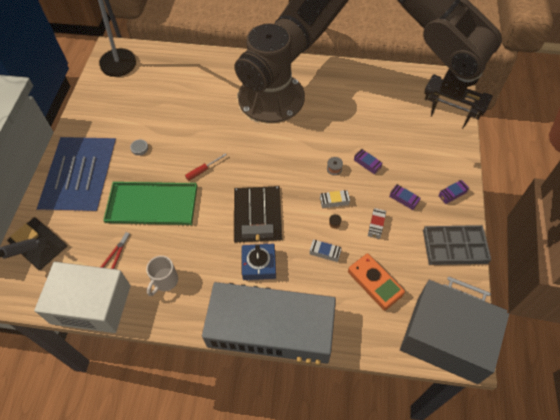

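```bash
cat > h.py <<'E'
import numpy as np,cv2
from scipy.spatial.transform import Rotation as R
from cell import env
def KD(p): return np.array([[p['fx'],0,p['cx']],[0,p['fy'],p['cy']],[0,0,1]]),np.array(p['D'])
def pose(p): return R.from_euler('xyz',p['orientation']).as_matrix(),np.array(p['position'])
def cloud(p,m):
    m=m&(p['depth']>0);v,u=np.nonzero(m);K,D=KD(p);Rm,t=pose(p)
    n=cv2.undistortPoints(np.c_[u,v].astype(float)[:,None],K,D)[:,0]
    d=p['depth'][v,u]
    return (np.c_[n,np.ones(len(n))]*d[:,None])@Rm.T+t
def world(p,c): Rm,t=pose(p); return Rm@np.array(c)+t
def pix(p,P):
    K,D=KD(p);Rm,t=pose(p);q=(np.atleast_2d(P).astype(float)-t)@Rm
    return cv2.projectPoints(q[:,None],np.zeros(3),np.zeros(3),K,D)[0][:,0]
def ortho(p,x0,x1,y0,y1,z,s=1.):
    "metric view of plane z: row 0 = x1, col 0 = y1 (x up, y left), s mm per px"
    xs=np.arange(x1,x0,-s);ys=np.arange(y1,y0,-s);X,Y=np.meshgrid(xs,ys,indexing='ij')
    q=pix(p,np.c_[X.ravel(),Y.ravel(),np.full(X.size,z)]).astype(np.float32).reshape(*X.shape,2)
    return cv2.remap(p['img'],q[...,0],q[...,1],cv2.INTER_CUBIC)[:,:,::-1].copy()
def rect(P):
    (c,(w,h),a)=cv2.minAreaRect(P[:,:2].astype(np.float32))
    if w<h: w,h,a=h,w,a+90
    return np.round(c,1),round(w,1),round(h,1),round((a+90)%180-90,1)
E
python3 - <<'E'
from h import *
for n in('top','scene'):
    p=env.read_camera(n)
    for t in('red','yellow','blue','jig','trigger','trigger_box','tray','flux_pot','spool','mug','screwdriver'):
        for f,tr in list(zip(env.find_in(p,t),env.trace(p,t)))[:4 if t in('red','yellow','blue') else 1]:
            P=cloud(p,tr['mask'])
            if len(P)<5: print(n,t,'few');continue
            z=np.percentile(P[:,2],[5,50,95]).round();T=P[P[:,2]>z[2]-8]
            mu=p['img'][tr['mask']]
            print(n,t,round(f['score'],2),round(tr['score'],2),'find',world(p,f['centre']).round(),'cloud',P.mean(0).round(),'z',z,'toprect',rect(T),len(P),mu.mean(0).round())
    cv2.imwrite(f'pics/ortho_{n}.png',ortho(p,380,860,-60,680,30,1))
E
```

```text
top red 0.68 0.65 find [491. 414.  29.] cloud [491. 407.  28.] z [ 9. 30. 37.] toprect (array([492.8, 408.3]), 89.1, 40.4, -9.0) 274 [138. 103.  94.]
top blue 0.84 0.65 find [260. 369.  28.] cloud [255. 365.  30.] z [23. 30. 37.] toprect (array([255.8, 366.8]), 85.4, 37.4, 57.9) 226 [80. 65. 95.]
top blue 0.81 0.64 find [384. 490.  35.] cloud [608. 259.  28.] z [ 9. 29. 37.] toprect (array([608.6, 258.2]), 90.0, 39.9, 80.6) 268 [109. 106. 108.]
top blue 0.55 0.64 find [608. 254.  30.] cloud [344. 646.  24.] z [-2. 29. 37.] toprect (array([344.5, 645.3]), 86.7, 40.9, -54.5) 336 [85. 66. 90.]
top blue 0.51 0.53 find [346. 645.  29.] cloud [384. 493.  28.] z [ 4. 29. 37.] toprect (array([383.9, 493.3]), 89.6, 39.1, 61.2) 273 [85. 67. 93.]
top jig 0.56 0.67 find [500.  34.   6.] cloud [498.  33.  13.] z [ 2. 11. 40.] toprect (array([576.1,  46.2]), 94.7, 38.8, -79.4) 1971 [67. 57. 48.]
top trigger 0.65 0.55 find [675.  63.  52.] cloud [674.  65.  65.] z [46. 56. 92.] toprect (array([673.9,  65.3]), 41.7, 13.6, 8.9) 143 [56. 48. 42.]
top trigger_box 0.88 0.74 find [673.  68.  45.] cloud [
[... 2207 characters left out ...]
array([679.3,  64.1]), 47.7, 11.9, 9.7) 1229 [74. 76. 85.]
scene tray 0.87 0.97 find [ 509. -318.    6.] cloud [ 511. -316.    7.] z [-1.  5. 19.] toprect (array([ 510.7, -315.5]), 283.5, 158.4, -84.1) 3748 [ 71. 122.  67.]
scene flux_pot 0.43 0.72 find [513. 276.  27.] cloud [510. 279.  24.] z [ 3. 27. 34.] toprect (array([507.1, 278.2]), 36.6, 34.0, -65.2) 140 [76. 58. 41.]
scene mug 0.69 0.57 find [ 763. -208.   48.] cloud [ 765. -206.   45.] z [ 3. 46. 86.] toprect (array([ 763.4, -203.7]), 76.9, 75.0, 26.2) 882 [126. 113.  98.]
scene screwdriver 0.57 0.52 find [ 371. -188.   21.] cloud [511.  32.  14.] z [ 4. 10. 40.] toprect (array([582.9,  44.9]), 93.6, 45.6, -84.3) 2568 [70. 60. 48.]
```

View pics/ortho_top.png

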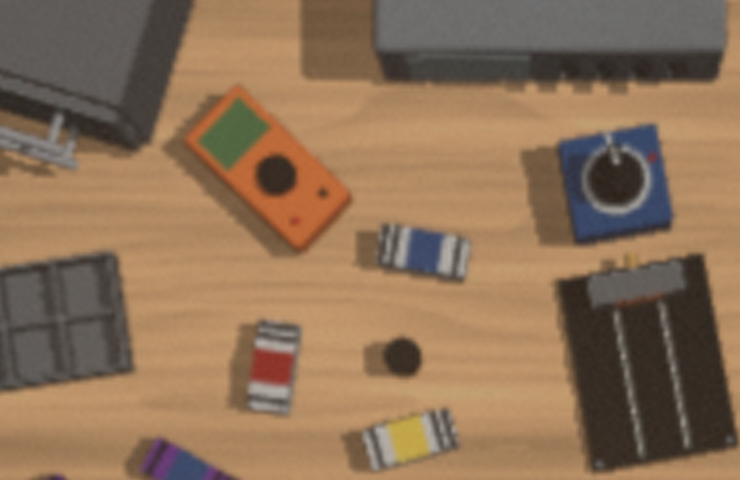

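View pics/ortho_scene.png

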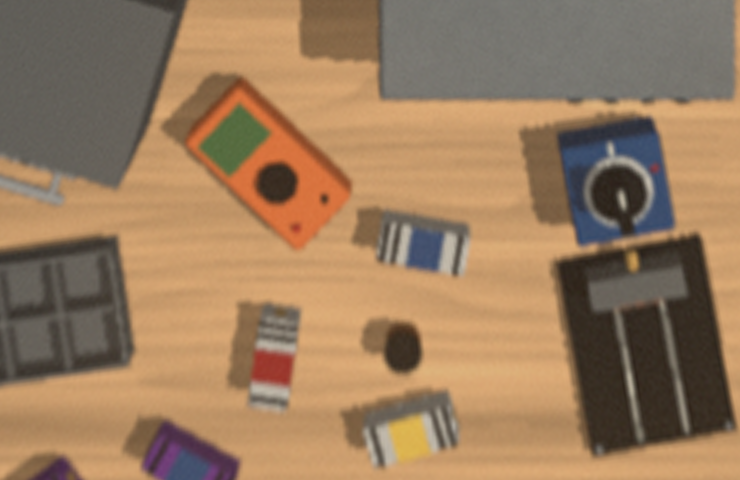

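```bash
python3 - <<'E'
from h import *
J=[];M=[]
def rot(p,x,y,a,z,s,L=110,W=60):
    c,sn=np.cos(a),np.sin(a);u=np.arange(L/2,-L/2,-s);v=np.arange(W/2,-W/2,-s);U,V=np.meshgrid(u,v,indexing='ij')
    P=np.c_[(x+c*U-sn*V).ravel(),(y+sn*U+c*V).ravel(),np.full(U.size,z)]
    q=pix(p,P).astype(np.float32).reshape(*U.shape,2);return cv2.remap(p['img'],q[...,0],q[...,1],cv2.INTER_CUBIC)[:,:,::-1].copy()
for n in('top','scene'):
    p=env.read_camera(n)
    o=ortho(p,380,620,-70,130,10.5,.7);J.append(o)
    f=ortho(p,400,545,-40,90,10.5,.5);g=f.min(2)
    m=(g>110)
    k,lab,st,ce=cv2.connectedComponentsWithStats(m.astype(np.uint8))
    for i in range(1,k):
        if st[i,4]>60:
            v,u=np.nonzero(lab==i);X=545-.5*v;Y=90-.5*u
            if np.ptp(X)<60: continue
            a=np.polyfit(X,Y,1);print(n,'line y at x=480',np.polyval(a,480).round(1),'slope deg',np.degrees(np.arctan(a[0])).round(2),len(X),np.ptp(X))
    for x,y,a in((493,408,-9),(421,271,-75),(610,254,81)): M.append(rot(p,x,y,np.radians(a),30,.5))
a=np.hstack(J);b=np.hstack(M);print(a.shape,b.shape)
W=max(a.shape[1],b.shape[1]);pad=lambda i:cv2.copyMakeBorder(i,0,5,0,W-i.shape[1],cv2.BORDER_CONSTANT)
cv2.imwrite('pics/mos.png',np.vstack([pad(a),pad(b)]))
E
```

```text
scene line y at x=480 49.8 slope deg 9.33 1033 73.5
(343, 572, 3) (220, 720, 3)
```

View pics/mos.png

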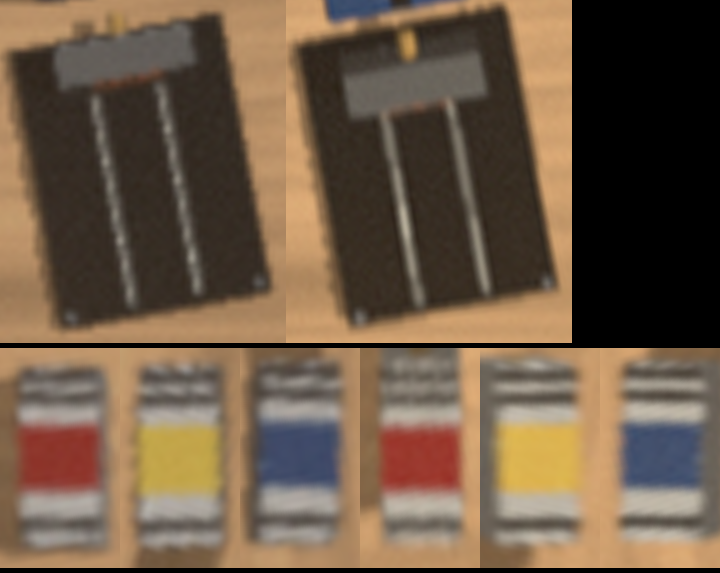

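```bash
cat >> h.py <<'E'
def lum(p,P):
    q=pix(p,P).astype(np.float32);return cv2.remap(p['img'],q[None,:,0],q[None,:,1],cv2.INTER_LINEAR)[0].astype(float)
def fr(x,y,a,U,V,z):
    U,V=np.broadcast_arrays(U,V);c,s=np.cos(a),np.sin(a);return np.c_[(x+c*U-s*V).ravel(),(y+s*U+c*V).ravel(),np.full(U.size,z)]
E
python3 - <<'E'
from h import *
from scipy.optimize import minimize
ps=[env.read_camera(n) for n in('top','scene')]
uu=np.linspace(-90,45,200)
for i,p in enumerate(ps):
    def cost(q):
        y,a=q;s=0
        for v in(-23,23): s-=lum(p,fr(500,y,a,uu,v,10)).mean()
        return s
    best=min(((cost((y,a)),y,a) for y in np.arange(20,46,1.) for a in np.radians(np.arange(6,14,.5))))
    r=minimize(cost,best[1:],method='Nelder-Mead',options=dict(initial_simplex=[best[1:],(best[1]+1,best[2]),(best[1],best[2]+.02)]));y,a=r.x
    print('lines y@x=500',y.round(1),'yaw',np.degrees(a).round(2),r.fun)
    # near edge and block top edge: profile along jig x at y=+-10 offset, z=10 and lum
    U=np.arange(-120,-85,1.);g=np.mean([lum(p,fr(500,y,a,U,v,10)).mean(1) for v in(-60,-40,0,40,60)],0)
    k=np.argmin(np.gradient(g));print(' base near edge at u=',U[k],' -> centre offset',U[k]+100)
    U=np.arange(45,85,1.);g=np.mean([lum(p,fr(500,y,a,U,v,40)).mean(1) for v in(-40,-32,32,40)],0)
    k=np.argmax(np.gradient(g));print(' block front top edge u=',U[k],'(jig 60ish)')
    for nm,x,yy,aa in(('red',493,408,-9),('yel',421,271,-75),('blu',610,254,81)):
        g=np.mean([lum(p,fr(x,yy,np.radians(aa),np.arange(51,-52,-3),v,30)).mean(1) for v in(-12,-6,0,6,12)],0);print(nm,g.astype(int).tolist())
P=cloud(ps[0],np.ones((420,560),bool))
for nm,b in(('instr',(770,1000,-50,300)),('all near',(300,800,150,520))):
    Q=P[(P[:,0]>b[0])&(P[:,0]<b[1])&(P[:,1]>b[2])&(P[:,1]<b[3])];Q=Q[Q[:,2]>15];print(nm,np.percentile(Q[:,2],[50,99]),Q[Q[:,2]>40].min(0))
E
```

```text
lines y@x=500 31.0 yaw 10.6 -205.56333333333333
 base near edge at u= -99.0  -> centre offset 1.0
 block front top edge u= 62.0 (jig 60ish)
red [147, 138, 117, 91, 101, 123, 112, 95, 118, 150, 157, 138, 104, 84, 79, 79, 79, 80, 79, 79, 80, 87, 109, 139, 161, 165, 151, 119, 96, 116, 142, 135, 114, 124, 139]
yel [138, 131, 120, 94, 94, 120, 119, 93, 111, 148, 164, 162, 152, 145, 144, 144, 144, 144, 144, 144, 144, 145, 149, 158, 166, 167, 159, 130, 98, 111, 140, 137, 105, 91, 90]
blu [98, 99, 85, 91, 118, 115, 93, 108, 143, 157, 146, 114, 91, 82, 80, 80, 80, 80, 80, 81, 83, 97, 130, 156, 164, 160, 131, 97, 107, 140, 146, 134, 136, 140, 143]
lines y@x=500 30.0 yaw 11.29 -230.945
 base near edge at u= -97.0  -> centre offset 3.0
 block front top edge u= 62.0 (jig 60ish)
red [105, 122, 119, 102, 107, 127, 117, 102, 121, 154, 166, 148, 118, 94, 85, 84, 84, 85, 85, 85, 85, 91, 114, 146, 168, 174, 161, 128, 104, 121, 148, 154, 148, 144, 143]
yel [135, 136, 122, 91, 107, 142, 118, 90, 124, 169, 178, 171, 163, 160, 159, 160, 159, 160, 159, 159, 159, 160, 165, 172, 178, 178, 166, 121, 89, 123, 161, 152, 136, 133, 136]
blu [114, 116, 99, 85, 126, 144, 99, 93, 149, 176, 169, 131, 95, 85, 85, 86, 86, 86, 85, 86, 85, 94, 129, 166, 179, 178, 157, 102, 96, 150, 174, 169, 163, 162, 161]
instr [ 98.96455863 109.70140624] [771.38654473 -39.72593947  40.04213639]
all near [ 34.63127699 107.62604282] [300.46358699 151.33133849  40.03437531]
```

```bash
cat > plan.py <<'E'
# how far to x y z (mm) yaw (deg): turn about tool z (rad), then shift along the turned tool axes (cm)
import sys,numpy as np
from h import env,R
def go(x,y,z,yaw,pos=None,y0=None):
    s=env.state();pos=s['eef_pos'] if pos is None else np.array(pos,float);y0=np.degrees(s['tcp_rot'][2]) if y0 is None else y0
    T=R.from_euler('xyz',[np.pi,0,np.radians(yaw)])
    d=T.inv().apply(np.array([x,y,z])-pos)/10
    dy=(yaw-y0+180)%360-180;print('at',pos.round(1),round(y0,1),'-> turn z',round(-np.radians(dy),3),'shift cm',d.round(2),'rows>=',int(np.ceil(max(np.linalg.norm(d)/6,abs(dy)/10.7))))
if __name__=='__main__':
    v=list(map(float,sys.argv[1:]));prev=None;y0=None
    for i in range(0,len(v),4): go(*v[i:i+4],prev,y0);prev=v[i:i+3];y0=v[i+3]
E
python3 plan.py 493 408 120 171  493 408 4 171; python3 -m inch '[[0,0,-0.105,0,0,0,-1],[0,0,-0.105,0,0,0,-1]]'
```

```text
at [223.6 583.7 214.6] 159.0 -> turn z -0.209 shift cm [-29.36 -13.14   9.46] rows>= 6
at [493. 408. 120.] 171.0 -> turn z -0.0 shift cm [-0.  -0.  11.6] rows>= 2
t: 2.85
eef_pos: [223.5, 583.6, 214.7]
tcp_rot: [3.142, 0.0, 2.989]
ft_force: [0.1, -0.1, 0.1]
opening: 1.001
grip_force: 0.0
```

```bash
python3 -m inch '[[0,0,0,-4.2,-1.88,1.35,-1],[0,0,0,-4.2,-1.88,1.35,-1],[0,0,0,-4.2,-1.88,1.35,-1],[0,0,0,-4.2,-1.88,1.35,-1],[0,0,0,-4.2,-1.88,1.35,-1],[0,0,0,-4.2,-1.88,1.35,-1],[0,0,0,-4.2,-1.88,1.35,-1],[0,0,0,0,0,0,-1]]'; python3 plan.py 493 408 120 171
python3 - <<'E'
from h import *
p=env.read_camera('scene');o=ortho(p,380,620,250,500,30,.5);cv2.imwrite('pics/a1.png',o)
E
```

```text
t: 3.85
eef_pos: [495.5, 406.1, 118.9]
tcp_rot: [-3.141, -0.001, 2.982]
ft_force: [-0.3, 0.1, 0.1]
opening: 0.999
grip_force: 0.0
at [495.5 406.1 118.9] 170.9 -> turn z -0.002 shift cm [ 0.28  0.15 -0.11] rows>= 1
```

View pics/a1.png

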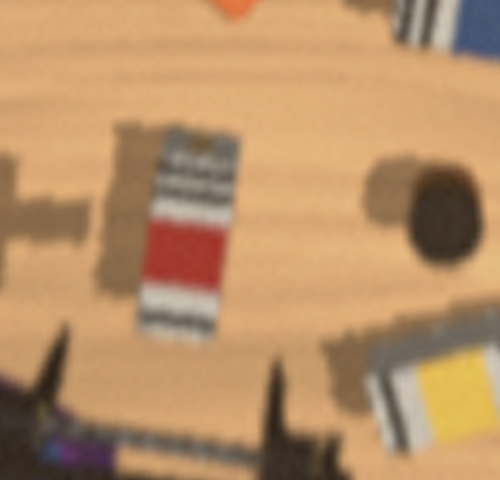

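```bash
python3 -m inch '[[0,0,0,0.25,0.15,4,-1],[0,0,0,0,0,4,-1],[0,0,0,0,0,2.5,-1],[0,0,0,0,0,0.8,-1],[0,0,0,0,0,0,-1],[0,0,0,0,0,0,1],[0,0,0,0,0,0,1],[0,0,0,0,0,0,1],[0,0,0,0,0,0,1],[0,0,0,0,0,0,1],[0,0,0,0,0,0,1]]'
```

```text
t: 5.28
eef_pos: [491.3, 409.8, 7.1]
tcp_rot: [-3.141, -0.0, 2.986]
ft_force: [-0.6, -3.3, 2.5]
opening: 0.429
grip_force: 1.3
```

```bash
python3 -m inch '[[0,0,0,0,0,0,1],[0,0,0,0,0,0,1],[0,0,0,0,0,-1,1],[0,0,0,0,0,-3,1],[0,0,0,0,0,-4,1],[0,0,0,0,0,0,1]]'; python3 plan.py 450 60 90 11.8 500 30 80 10
```

```text
t: 6.02
eef_pos: [492.4, 410.8, 90.4]
tcp_rot: [3.138, 0.004, 2.986]
ft_force: [-0.6, -1.0, -2.3]
opening: 0.42
grip_force: 30.0
at [492.4 410.8  90.4] 171.1 -> turn z 2.78 shift cm [-11.33  33.47   0.04] rows>= 15
at [450.  60.  90.] 11.8 -> turn z 0.031 shift cm [4.4  3.82 1.  ] rows>= 1
```

```bash
python3 plan.py 492.4 410.8 90 10.2 505 31.5 80 10.2;  python3 -m inch '[[0,0,0.176,0,0,0,1],[0,0,0.176,0,0,0,1],[0,0,0.176,0,0,0,1],[0,0,0.176,0,0,0,1],[0,0,0.176,0,0,0,1],[0,0,0.176,0,0,0,1],[0,0,0.176,0,0,0,1],[0,0,0.176,0,0,0,1],[0,0,0.176,0,0,0,1],[0,0,0.176,0,0,0,1],[0,0,0.176,0,0,0,1],[0,0,0.176,0,0,0,1],[0,0,0.176,0,0,0,1],[0,0,0.176,0,0,0,1],[0,0,0.176,0,0,0,1],[0,0,0.176,0,0,0,1],[0,0,0,0,0,0,1]]'; python3 plan.py 505 31.5 80 10.2
```

```text
at [492.4 410.8  90.4] 171.1 -> turn z 2.808 shift cm [-0.   -0.    0.04] rows>= 16
at [492.4 410.8  90. ] 10.2 -> turn z -0.0 shift cm [-5.48 37.55  1.  ] rows>= 7
t: 8.15
eef_pos: [490.9, 409.7, 86.1]
tcp_rot: [3.141, 0.001, 0.171]
ft_force: [0.1, 0.9, -3.6]
opening: 0.419
grip_force: 30.0
at [490.9 409.7  86.1] 9.8 -> turn z -0.007 shift cm [-5.31 37.47  0.61] rows>= 7
```

```bash
python3 -m inch '[[0,0,0,-0.66,4.68,0,1],[0,0,0,-0.66,4.68,0,1],[0,0,0,-0.66,4.68,0,1],[0,0,0,-0.66,4.68,0,1],[0,0,0,-0.66,4.68,0,1],[0,0,0,-0.66,4.68,0,1],[0,0,0,-0.66,4.68,0,1],[0,0,0,-0.66,4.68,0,1],[0,0,0,0,0,0,1],[0,0,0,0,0,0,1]]'; python3 plan.py 505 31.5 80 10.2
python3 - <<'E'
from h import *
p=env.read_camera('top');o=ortho(p,380,620,-70,130,10,.5);q=env.read_camera('scene');o2=ortho(q,380,620,-70,130,10,.5);cv2.imwrite('pics/a2.png',np.hstack([o,o2]))
E
```

```text
t: 9.4
eef_pos: [502.4, 32.2, 86.9]
tcp_rot: [-3.141, 0.0, 0.172]
ft_force: [0.5, -0.2, -2.0]
opening: 0.42
grip_force: 30.0
at [502.4  32.2  86.9] 9.8 -> turn z -0.006 shift cm [0.24 0.11 0.69] rows>= 1
```

View pics/a2.png

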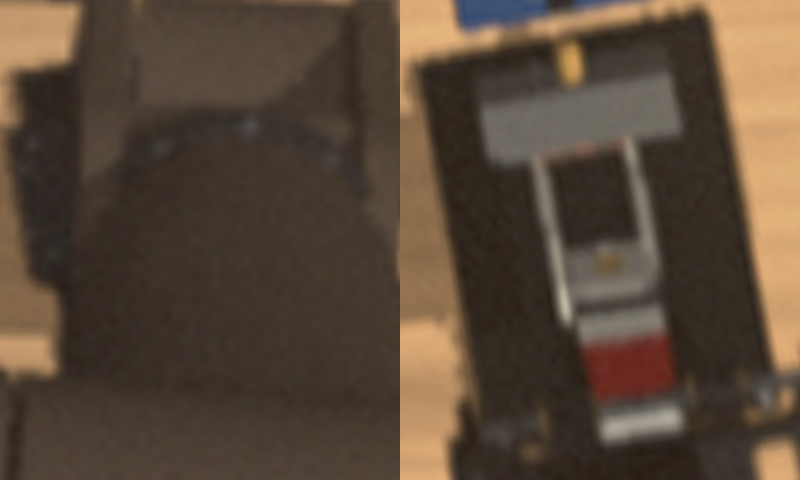

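```bash
python3 -m inch '[[0,0,-0.01,0.2,0.1,3,1],[0,0,0,0,0,2.5,1],[0,0,0,0,0,1,1],[0,0,0,0,0,0.3,1],[0,0,0,0,0,0,1],[0,0,0,0,0,0,1]]'; python3 -m inch '[[0,0,0,0,0,0.2,1],[0,0,0,0,0,0,1]]';python3 -m inch '[[0,0,0,0.4,0,0,1],[0,0,0,0.4,0,0,1],[0,0,0,0,0,0,1]]'
```

```text
t: 10.25
eef_pos: [505.1, 31.4, 19.8]
tcp_rot: [3.141, -0.001, 0.18]
ft_force: [0.1, -0.1, -2.6]
opening: 0.419
grip_force: 30.0
t: 10.5
eef_pos: [504.7, 31.3, 17.2]
tcp_rot: [-3.142, -0.0, 0.18]
ft_force: [0.2, -1.0, -2.1]
opening: 0.417
grip_force: 30.0
t: 10.88
eef_pos: [513.0, 32.8, 17.1]
tcp_rot: [3.142, -0.0, 0.18]
ft_force: [0.6, -0.6, -3.6]
opening: 0.42
grip_force: 30.0
```

```bash
python3 -m inch '[[0,0,0,0.3,0,0,1],[0,0,0,0,0,0,1]]';python3 -m inch '[[0,0,0,0.3,0,0,1],[0,0,0,0,0,0,1]]'
```

```text
t: 11.12
eef_pos: [515.8, 33.4, 17.1]
tcp_rot: [3.142, -0.0, 0.18]
ft_force: [-0.6, -0.3, -2.5]
opening: 0.412
grip_force: 30.0
t: 11.38
eef_pos: [518.8, 33.9, 17.1]
tcp_rot: [3.142, -0.001, 0.18]
ft_force: [0.2, -0.9, -2.9]
opening: 0.42
grip_force: 30.0
```

```bash
python3 -m inch '[[0,0,0,0,0,0.15,1],[0,0,0,0.2,0,0,1],[0,0,0,0,0,0,1]]';python3 -m inch '[[0,0,0,0.2,0,0,1],[0,0,0,0,0,0,1]]'; python3 - <<'E'
from h import *
q=env.read_camera('scene');o2=ortho(q,440,600,-30,130,40,.3);cv2.imwrite('pics/a3.png',o2)
E
```

```text
t: 11.75
eef_pos: [518.9, 33.9, 17.0]
tcp_rot: [-3.141, 0.003, 0.18]
ft_force: [-13.1, -5.7, 26.9]
opening: 0.42
grip_force: 30.0
t: 12.0
eef_pos: [519.4, 34.1, 16.8]
tcp_rot: [-3.141, 0.006, 0.18]
ft_force: [-17.2, -8.5, 29.1]
opening: 0.419
grip_force: 30.0
```

View pics/a3.png

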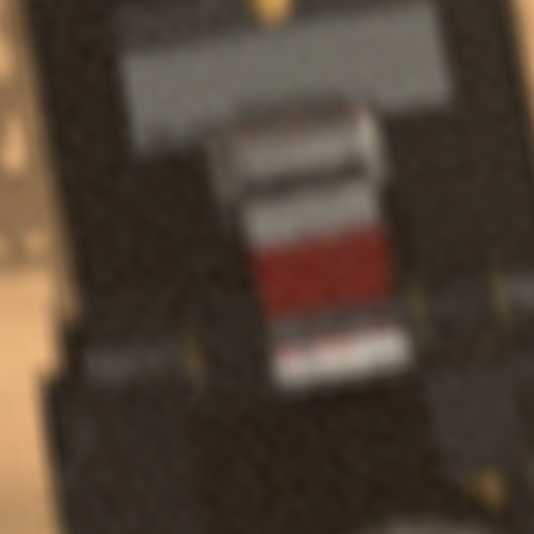

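```bash
python3 -m inch '[[0,0,0,0,0,-0.2,1],[0,0,0,0,0,0,1],[0,0,0,0,0,0,1]]';python3 -m inch '[[0,0,0,0.2,0,0,1],[0,0,0,0,0,0,1]]'
```

```text
t: 12.42
eef_pos: [522.5, 34.6, 17.4]
tcp_rot: [-3.141, -0.0, 0.18]
ft_force: [0.4, -0.9, -2.8]
opening: 0.419
grip_force: 30.0
t: 12.68
eef_pos: [523.8, 34.9, 17.3]
tcp_rot: [-3.141, 0.002, 0.18]
ft_force: [-3.3, -1.5, -1.7]
opening: 0.417
grip_force: 30.0
```

```bash
python3 -m inch '[[0,0,0,0.2,0,0,1],[0,0,0,0,0,0,1]]'
```

```text
t: 12.92
eef_pos: [523.8, 35.0, 17.2]
tcp_rot: [-3.141, 0.006, 0.18]
ft_force: [-12.7, -5.2, 3.3]
opening: 0.419
grip_force: 30.0
```

```bash
python3 -m inch '[[0,0,0,0,0,0.05,-1],[0,0,0,0,0,0,-1],[0,0,0,0,0,0,-1],[0,0,0,0,0,0,-1],[0,0,0,0,0,-2,-1],[0,0,0,0,0,-4,-1],[0,0,0,0,0,-4,-1]]'; python3 - <<'E'
from h import *
O=[]
for n in('top','scene'):
    p=env.read_camera(n);now=p['img'];p['img']=cv2.imread(f'pics/{n}0.png')[:,:,::-1].copy()
    O+=[ortho(p,610,740,0,130,z,.5) for z in(51,90)]
    if n=='scene': p['img']=now;O+=[ortho(p,460,590,-30,100,40,.5)]
cv2.imwrite('pics/a4.png',np.vstack([np.hstack(O[:2]+[O[4]]),np.hstack(O[2:4]+[O[4]*0])]))
E
```

```text
t: 13.8
eef_pos: [526.2, 35.3, 118.2]
tcp_rot: [-3.141, 0.0, 0.18]
ft_force: [1.0, 0.9, -0.4]
opening: 0.996
grip_force: 0.0
```

View pics/a4.png

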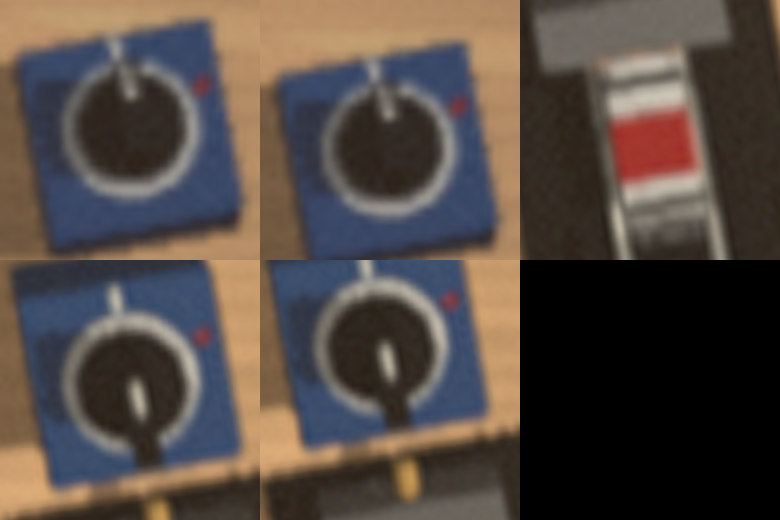

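```bash
python3 -m inch '[[0,0,-0.1745,0,0,0,-1],[0,0,-0.1745,0,0,0,-1],[0,0,-0.1745,0,0,0,-1],[0,0,-0.1745,0,0,0,-1],[0,0,-0.1745,0,0,0,-1],[0,0,-0.1745,0,0,0,-1],[0,0,-0.1745,0,0,0,-1],[0,0,-0.1745,0,0,0,-1],[0,0,-0.1745,0,0,0,-1],[0,0,-0.1745,0,0,0,-1],[0,0,-0.1745,0,0,0,-1],[0,0,-0.1745,0,0,0,-1],[0,0,-0.1745,0,0,0,-1],[0,0,-0.1745,0,0,0,-1],[0,0,-0.1745,0,0,0,-1],[0,0,-0.1745,0,0,0,-1],[0,0,-0.1745,0,0,0,-1],[0,0,-0.1745,0,0,0,-1]]'; python3 -m inch '[[0,0,0,-5,0,0,-1],[0,0,0,-5,0,0,-1],[0,0,0,-5,0,0,-1],[0,0,0,0,0,0,-1],[0,0,0,0,0,0,-1]]'; python3 plan.py 676 64.5 60 190.2
```

```text
t: 16.15
eef_pos: [526.1, 35.3, 116.4]
tcp_rot: [3.141, -0.001, -2.957]
ft_force: [0.2, 0.2, 0.3]
opening: 0.997
grip_force: 0.0
t: 16.77
eef_pos: [673.0, 62.0, 116.0]
tcp_rot: [3.141, -0.002, -2.962]
ft_force: [0.3, 0.4, 0.1]
opening: 0.996
grip_force: 0.0
at [673.  62. 116.] -169.7 -> turn z 0.001 shift cm [-0.34  0.19  5.6 ] rows>= 1
```

```bash
python3 -m inch '[[0,0,0,-0.35,0.2,4,-1],[0,0,0,0,0,1.5,-1],[0,0,0,0,0,0,-1],[0,0,0,0,0,0,1],[0,0,0,0,0,0,1],[0,0,0,0,0,0,1],[0,0,0,0,0,0,1],[0,0,0,0,0,0,1],[0,0,0,0,0,0,1],[0,0,0,0,0,0,1],[0,0,0,0,0,0,1]]'
```

```text
t: 18.15
eef_pos: [677.0, 64.6, 62.1]
tcp_rot: [3.142, -0.0, -2.962]
ft_force: [0.4, -0.4, -0.1]
opening: 0.214
grip_force: 0.0
```

```bash
python3 -m inch '[[0,0,0,0,0,0,1],[0,0,0,0,0,0,1],[0,0,0,0,0,0,1],[0,0,0,0,0,0,1],[0,0,0,0,0,0,1]]'; python3 -m inch '[[0,0,0.14,0,0,0,1],[0,0,0.15,0,0,0,1],[0,0,0.15,0,0,0,1],[0,0,0.15,0,0,0,1],[0,0,0.15,0,0,0,1],[0,0,0.15,0,0,0,1],[0,0,0.15,0,0,0,1],[0,0,0.12,0,0,0,1],[0,0,0,0,0,0,1],[0,0,0,0,0,0,1],[0,0,0,0,0,0,1]]'; python3 - <<'E'
from h import env
s=env.state();print(s['moment'],s['joints'].round(2) if hasattr(s['joints'],'round') else s['joints'])
E
```

```text
t: 18.77
eef_pos: [677.0, 64.6, 62.1]
tcp_rot: [3.141, -0.0, -2.962]
ft_force: [-0.0, 0.4, -1.0]
opening: 0.146
grip_force: 30.0
t: 20.15
eef_pos: [677.7, 66.1, 62.1]
tcp_rot: [3.139, -0.001, 2.161]
ft_force: [3.0, 10.2, -2.2]
opening: 0.144
grip_force: 30.0
[ 1.6928463  -0.70077986  0.14497173] [-0.    0.73  1.54  0.    0.86 -0.59]
```

```bash
python3 -m inch '[[0,0,0.03,0,0,0,1],[0,0,0,0,0,0,1],[0,0,0,0,0,0,1],[0,0,0,0,0,0,-1],[0,0,0,0,0,0,-1],[0,0,0,0,0,0,-1],[0,0,0,0,0,0,-1],[0,0,0,0,0,0,-1],[0,0,0,0,0,-3,-1],[0,0,0,0,0,-3,-1]]';  python3 -m inch '[[0,0,0.177,0,0,0,-1],[0,0,0.177,0,0,0,-1],[0,0,0.177,0,0,0,-1],[0,0,0.177,0,0,0,-1],[0,0,0.177,0,0,0,-1],[0,0,0.177,0,0,0,-1],[0,0,0.177,0,0,0,-1],[0,0,0.177,0,0,0,-1],[0,0,0.177,0,0,0,-1],[0,0,0.177,0,0,0,-1],[0,0,0.177,0,0,0,-1],[0,0,0,0,0,0,-1]]';  python3 -m inch '[[0,0,0,-5,0,0,-1],[0,0,0,-5,0,0,-1],[0,0,0,-5.5,0,0,-1],[0,0,0,0,0,0,-1],[0,0,0,0,0,0,-1]]'; python3 plan.py 523.5 35 17 10.3; python3 - <<'E'
from h import *
p=env.read_camera('scene');a=np.hstack([ortho(p,460,590,-30,100,40,.4),ortho(p,610,740,0,130,90,.4)]);cv2.imwrite('pics/a5.png',a)
E
```

```text
t: 21.4
eef_pos: [677.0, 64.3, 122.6]
tcp_rot: [-3.141, -0.0, 2.13]
ft_force: [0.8, 0.0, -0.6]
opening: 0.825
grip_force: 0.0
t: 22.9
eef_pos: [677.1, 64.3, 122.2]
tcp_rot: [3.141, -0.0, 0.185]
ft_force: [0.1, 0.3, -0.2]
opening: 0.997
grip_force: 0.0
t: 23.52
eef_pos: [525.6, 36.1, 122.7]
tcp_rot: [3.141, -0.002, 0.186]
ft_force: [0.0, 0.1, -1.3]
opening: 1.001
grip_force: 0.0
at [525.6  36.1 122.7] 10.7 -> turn z 0.007 shift cm [-0.23  0.07 10.57] rows>= 2
```

View pics/a5.png

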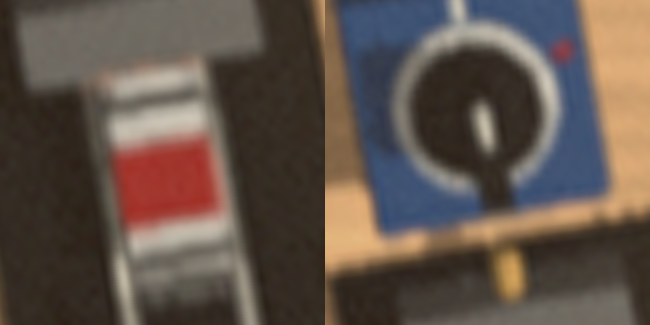

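```bash
python3 -m inch '[[0,0,0,-0.83,0.05,4,-1],[0,0,0,0,0,4,-1],[0,0,0,0,0,2.2,-1],[0,0,0,0,0,0.4,-1],[0,0,0,0,0,0,1],[0,0,0,0,0,0,1],[0,0,0,0,0,0,1],[0,0,0,0,0,0,1],[0,0,0,0,0,0,1],[0,0,0,0,0,0,1],[0,0,0,0,0,0,1],[0,0,0,0,0,0,1],[0,0,0,0,0,0,1],[0,0,0,0,0,-1,1],[0,0,0,0,0,-3,1],[0,0,0,0,0,-3,1],[0,0,0,0,0,0,1]]';  python3 -m inch '[[0,0,-0.1745,0,0,0,1],[0,0,-0.1745,0,0,0,1],[0,0,-0.1745,0,0,0,1],[0,0,-0.1745,0,0,0,1],[0,0,-0.1745,0,0,0,1],[0,0,-0.1745,0,0,0,1],[0,0,-0.1745,0,0,0,1],[0,0,-0.1745,0,0,0,1],[0,0,-0.1745,0,0,0,1],[0,0,-0.1745,0,0,0,1],[0,0,-0.1745,0,0,0,1],[0,0,-0.1745,0,0,0,1],[0,0,-0.1745,0,0,0,1],[0,0,-0.1745,0,0,0,1],[0,0,-0.1745,0,0,0,1],[0,0,-0.1745,0,0,0,1],[0,0,-0.1745,0,0,0,1],[0,0,-0.1745,0,0,0,1],[0,0,0,0,0,0,1]]'; python3 plan.py 507 32 21 190.3
```

```text
t: 25.7
eef_pos: [517.3, 34.3, 88.0]
tcp_rot: [3.141, -0.004, 0.184]
ft_force: [-0.3, 0.1, -3.2]
opening: 0.421
grip_force: 30.0
t: 28.08
eef_pos: [516.1, 34.3, 85.3]
tcp_rot: [3.141, -0.001, -2.96]
ft_force: [-0.9, 0.8, -2.7]
opening: 0.42
grip_force: 30.0
at [516.1  34.3  85.3] -169.6 -> turn z 0.002 shift cm [ 0.94 -0.07  6.43] rows>= 2
```

```bash
python3 -m inch '[[0,0,0,0.9,-0.05,3,1],[0,0,0,0,0,2.5,1],[0,0,0,0,0,1,1],[0,0,0,0,0,0.25,1],[0,0,0,0,0,0,1],[0,0,0,0,0,0,1],[0,0,0,-0.4,0,0,1],[0,0,0,-0.4,0,0,1],[0,0,0,0,0,0,1]]'; python3 -m inch '[[0,0,0,-0.2,0,0,1],[0,0,0,0,0,0,1]]'; python3 -m inch '[[0,0,0,-0.2,0,0,1],[0,0,0,0,0,0,1]]'
```

```text
t: 29.2
eef_pos: [516.1, 33.7, 18.7]
tcp_rot: [-3.142, 0.001, -2.958]
ft_force: [0.7, -0.1, -2.4]
opening: 0.419
grip_force: 30.0
t: 29.45
eef_pos: [517.8, 34.0, 18.6]
tcp_rot: [3.142, 0.0, -2.958]
ft_force: [-0.4, 0.1, -2.5]
opening: 0.418
grip_force: 30.0
t: 29.7
eef_pos: [518.2, 34.2, 18.4]
tcp_rot: [3.141, -0.003, -2.958]
ft_force: [-6.5, -3.0, -0.0]
opening: 0.421
grip_force: 30.0
```

```bash
python3 -m inch '[[0,0,0,0,0,0.12,1],[0,0,0,0,0,0,-1],[0,0,0,0,0,0,-1],[0,0,0,0,0,0,-1],[0,0,0,0,0,0,-1],[0,0,0,0,0,-2,-1],[0,0,0,0,0,-4,-1],[0,0,0,0,0,-4,-1],[0,0,0,-5,0,0,-1],[0,0,0,-5,0,0,-1],[0,0,0,-5.9,0.1,0,-1],[0,0,0,0,0,0,-1],[0,0,0,0,0,0,-1]]'; python3 plan.py 677 64.5 62 190.3; python3 - <<'E'
from h import *
p=env.read_camera('scene');a=ortho(p,460,590,-30,100,40,.3);cv2.imwrite('pics/a6.png',a)
E
```

```text
t: 31.32
eef_pos: [674.8, 64.2, 116.8]
tcp_rot: [3.141, -0.002, -2.958]
ft_force: [-0.1, 0.2, -0.1]
opening: 1.003
grip_force: 0.0
at [674.8  64.2 116.8] -169.5 -> turn z 0.004 shift cm [-0.22 -0.01  5.48] rows>= 1
```

View pics/a6.png

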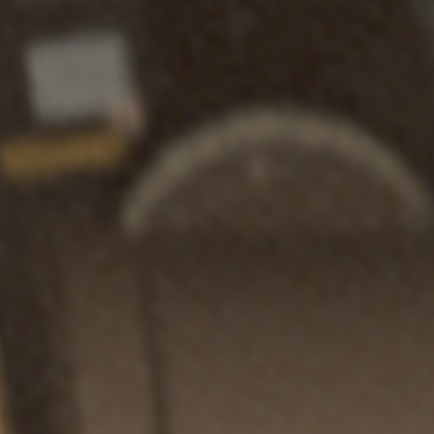

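```bash
python3 -m inch '[[0,0,0,-0.2,0,4,-1],[0,0,0,0,0,1.45,-1],[0,0,0,0,0,0,1],[0,0,0,0,0,0,1],[0,0,0,0,0,0,1],[0,0,0,0,0,0,1],[0,0,0,0,0,0,1],[0,0,0,0,0,0,1],[0,0,0,0,0,0,1],[0,0,0,0,0,0,1],[0,0,0,0,0,0,1],[0,0,0,0,0,0,1],[0,0,0,0,0,0,1],[0,0,0,0,0,0,1]]'; python3 -m inch '[[0,0,0.15,0,0,0,1],[0,0,0.15,0,0,0,1],[0,0,0.15,0,0,0,1],[0,0,0.15,0,0,0,1],[0,0,0.15,0,0,0,1],[0,0,0.15,0,0,0,1],[0,0,0.15,0,0,0,1],[0,0,0.14,0,0,0,1],[0,0,0,0,0,0,1],[0,0,0,0,0,0,1],[0,0,0,0,0,0,1]]'
```

```text
t: 33.12
eef_pos: [677.7, 64.8, 62.9]
tcp_rot: [3.141, 0.0, -2.958]
ft_force: [-0.2, 1.3, -1.1]
opening: 0.144
grip_force: 30.0
t: 34.5
eef_pos: [678.1, 65.6, 62.9]
tcp_rot: [3.14, -0.0, 2.135]
ft_force: [2.1, 7.1, -2.0]
opening: 0.145
grip_force: 30.0
```

```bash
python3 -m inch '[[0,0,0,0,0,0,-1],[0,0,0,0,0,0,-1],[0,0,0,0,0,0,-1],[0,0,0,0,0,0,-1],[0,0,0,0,0,0,-1],[0,0,0,0,0,-3,-1],[0,0,0,0,0,-3,-1],[0,0,-0.17,0,0,0,-1],[0,0,-0.17,0,0,0,-1],[0,0,-0.17,0,0,0,-1],[0,0,-0.17,0,0,0,-1],[0,0,-0.17,0,0,0,-1],[0,0,-0.17,0,0,0,-1],[0,0,-0.17,0,0,0,-1],[0,0,0,5,0,0,-1],[0,0,0,5,0,0,-1],[0,0,0,6,-0.1,0,-1],[0,0,0,0,0,0,-1],[0,0,0,0,0,0,-1]]'; python3 plan.py 518 34.2 17 190.3; cat >> h.py <<'E'
def label(p,col,b,z):
    "centroid and rect of a coloured label in box b=(x0,x1,y0,y1) at height z"
    s=.5;o=ortho(p,*b,z,s);h=cv2.cvtColor(o,cv2.COLOR_BGR2HSV);H,S,V=[h[...,i].astype(int) for i in range(3)]
    m={'red':((H<8)|(H>172))&(S>130),'yellow':(H>20)&(H<32)&(S>120)&(V>110),'blue':(H>104)&(H<122)&(S>90)}[col].astype(np.uint8)
    k,l,st,c=cv2.connectedComponentsWithStats(m)
    out=[]
    for i in range(1,k):
        if st[i,4]*s*s>500:
            v,u=np.nonzero(l==i);out.append((rect(np.c_[b[1]-s*v,b[3]-s*u]),int(st[i,4]*s*s)))
    return out
E
python3 - <<'E'
from h import *
p=env.read_camera('scene');print(label(p,'red',(440,600,-60,120),40))
for c in('yellow','blue'): print(c,label(p,c,(350,680,180,400),30))
h=cv2.cvtColor(p['img'],cv2.COLOR_RGB2HSV)
B=ortho(p,655,700,40,90,90,.5).min(2);v,u=np.nonzero(B>130);q=np.c_[700-.5*v,90-.5*u];print('handle mark',rect(q[np.linalg.norm(q-[676,64.5],axis=1)<15]) if len(q) else None)
E
```

```text
t: 36.88
eef_pos: [521.7, 34.3, 123.5]
tcp_rot: [-3.141, 0.002, -2.959]
ft_force: [0.6, -0.0, -0.5]
opening: 0.999
grip_force: 0.0
at [521.7  34.3 123.5] -169.5 -> turn z 0.003 shift cm [ 0.36  0.06 10.65] rows>= 2
[((array([513.2,  33.6]), 38.9, 29.1, -79.3), 1092)]
yellow [((array([422.6, 271.4]), 40.2, 32.3, 15.8), 1213)]
blue [((array([610.4, 255.5]), 33.8, 27.4, -10.7), 865)]
handle mark (array([675.1,  61.5]), 27.1, 23.3, -19.6)
```

```bash
python3 - <<'E'
from h import *
p=env.read_camera('scene');a=ortho(p,460,590,-30,100,40,.25);b=cv2.imread('pics/a5.png')[:,:325];b=cv2.resize(b,None,fx=1.6,fy=1.6);a=a[:520,:520];print(a.shape,b.shape);cv2.imwrite('pics/a7.png',cv2.resize(np.hstack([a,b[:520,:520]]),(780,390)))
E
```

```text
(520, 520, 3) (520, 520, 3)
```

View pics/a7.png

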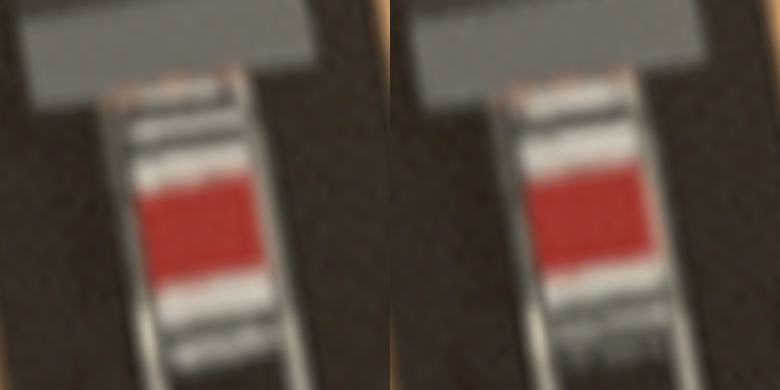

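```bash
python3 -m inch '[[0,0,0,0.7,0.05,4,-1],[0,0,0,0,0,4,-1],[0,0,0,0,0,2.2,-1],[0,0,0,0,0,0.4,-1],[0,0,0,0,0,0,1],[0,0,0,0,0,0,1],[0,0,0,0,0,0,1],[0,0,0,0,0,0,1],[0,0,0,0,0,0,1],[0,0,0,0,0,0,1],[0,0,0,0,0,0,1],[0,0,0,0,0,0,1],[0,0,0,0,0,0,1],[0,0,0,0,0,-0.15,1],[0,0,0,0,0,0,1]]'; for i in 1; do python3 -m inch '[[0,0,0,-0.15,0,0,1],[0,0,0,0,0,0,1]]'; done;  python3 -m inch '[[0,0,0,-0.15,0,0,1],[0,0,0,0,0,0,1]]';  python3 -m inch '[[0,0,0,-0.15,0,0,1],[0,0,0,0,0,0,1]]'
```

```text
t: 38.85
eef_pos: [513.5, 33.7, 18.3]
tcp_rot: [3.141, -0.0, -2.958]
ft_force: [-0.4, -0.2, -3.0]
opening: 0.419
grip_force: 30.0
t: 39.1
eef_pos: [513.6, 33.9, 18.1]
tcp_rot: [3.141, -0.003, -2.958]
ft_force: [-5.7, -3.0, 0.6]
opening: 0.42
grip_force: 30.0
t: 39.35
eef_pos: [513.6, 34.0, 18.0]
tcp_rot: [3.14, -0.006, -2.958]
ft_force: [-12.5, -4.7, 3.9]
opening: 0.418
grip_force: 30.0
t: 39.6
eef_pos: [514.0, 34.1, 17.8]
tcp_rot: [3.14, -0.009, -2.958]
ft_force: [-16.6, -8.3, 5.5]
opening: 0.416
grip_force: 30.0
```

```bash
python3 -m inch '[[0,0,0,0.4,0,0,1],[0,0,0,0,0,-3,1],[0,0,0,0,0,-4,1],[0,0,0.08,0,0,0,1],[0,0,0,0,0,0,1]]'; python3 plan.py 516 -395.6 85 185.9 516 -395.6 13 185.9
```

```text
t: 40.22
eef_pos: [514.3, 33.9, 88.7]
tcp_rot: [3.142, 0.001, -3.038]
ft_force: [0.6, 0.2, -2.7]
opening: 0.419
grip_force: 30.0
at [514.3  33.9  88.7] -174.1 -> turn z 0.001 shift cm [  4.24 -42.74   0.37] rows>= 8
at [ 516.  -395.6   85. ] 185.9 -> turn z -0.0 shift cm [ 0.  -0.   7.2] rows>= 2
```

```bash
python3 -m inch '[[0,0,0,0.53,-5.34,0,1],[0,0,0,0.53,-5.34,0,1],[0,0,0,0.53,-5.34,0,1],[0,0,0,0.53,-5.34,0,1],[0,0,0,0.53,-5.34,0,1],[0,0,0,0.53,-5.34,0,1],[0,0,0,0.53,-5.34,0,1],[0,0,0,0.53,-5.34,0,1],[0,0,0,0,0,0,1],[0,0,0,0,0,0,1]]';python3 plan.py 516 -395.6 14 185.9
```

```text
t: 41.48
eef_pos: [515.5, -394.9, 87.3]
tcp_rot: [3.14, -0.001, -3.038]
ft_force: [1.5, -0.3, -2.6]
opening: 0.415
grip_force: 30.0
at [ 515.5 -394.9   87.3] -174.0 -> turn z 0.001 shift cm [-0.05 -0.07  7.33] rows>= 2
```

```bash
python3 -m inch '[[0,0,0,0,0,4,1],[0,0,0,0,0,2.5,1],[0,0,0,0,0,0.8,1],[0,0,0,0,0,0,1]]';python3 -m inch '[[0,0,0,0,0,0.2,1],[0,0,0,0,0,0,1]]'; python3 -m inch '[[0,0,0,0,0,0,-0.2],[0,0,0,0,0,0,-0.2],[0,0,0,0,0,0,-0.2],[0,0,0,0,0,-2,-0.2],[0,0,0,0,0,-4,-1],[0,0,0,0,0,-4,-1],[0,0,0,0,0,0,-1]]';python3 plan.py 500 0 115 105  422 271.4 115 105
```

```text
t: 41.98
eef_pos: [516.2, -394.8, 15.5]
tcp_rot: [3.141, -0.0, -3.037]
ft_force: [0.7, -0.0, -2.4]
opening: 0.416
grip_force: 30.0
t: 42.22
eef_pos: [516.2, -395.6, 14.2]
tcp_rot: [-3.141, 0.001, -3.038]
ft_force: [-0.8, -0.7, -2.5]
opening: 0.415
grip_force: 30.0
t: 43.1
eef_pos: [517.1, -396.5, 117.9]
tcp_rot: [-3.137, 0.004, -3.038]
ft_force: [-0.2, -0.1, -0.5]
opening: 0.859
grip_force: 0.0
at [ 517.1 -396.5  117.9] -174.1 -> turn z 1.412 shift cm [38.74  8.61  0.29] rows>= 8
at [500.   0. 115.] 105.0 -> turn z -0.0 shift cm [28.23 -0.51 -0.  ] rows>= 5
```

```bash
python3 -m inch '[[0,0,0.175,0,0,0,-1],[0,0,0.175,0,0,0,-1],[0,0,0.175,0,0,0,-1],[0,0,0.175,0,0,0,-1],[0,0,0.175,0,0,0,-1],[0,0,0.175,0,0,0,-1],[0,0,0.175,0,0,0,-1],[0,0,0.175,0,0,0,-1],[0,0,0,0,0,0,-1]]'; python3 -m inch '[[0,0,0,5,0.6,0,-1],[0,0,0,5,0.6,0,-1],[0,0,0,5,0.6,0,-1],[0,0,0,5,0.6,0,-1],[0,0,0,5,0.6,0,-1],[0,0,0,5,0.6,0,-1],[0,0,0,5,0.6,0,-1],[0,0,0,5,0.6,0,-1],[0,0,0,5,0.6,0,-1],[0,0,0,5,0.6,0,-1],[0,0,0,5,0.6,0,-1],[0,0,0,0,0,0,-1],[0,0,0,0,0,0,-1]]'; python3 - <<'E'
from h import *
o=[]
for n in('top','scene'):
    p=env.read_camera(n)
    print(n,'red',label(p,'red',(420,600,-460,-330),35))
    for c in('yellow','blue'): print(c,label(p,c,(350,680,180,400),30))
    r=label(p,'red',(420,600,-460,-330),35)
    if r:
        x,y=r[0][0][0];u=np.arange(54,-55,-2)
        g=np.mean([lum(p,fr(x,y,np.radians(5.9),u,v,35)) for v in(-12,-6,0,6,12)],0)
        for k,t in zip(u,g.astype(int)): print(k,*t,end=' | ')
        print()
E
python3 plan.py 422 271.4 115 105.5
```

```text
t: 44.22
eef_pos: [515.8, -395.3, 113.3]
tcp_rot: [-3.141, -0.001, 1.846]
ft_force: [0.4, 0.0, -0.3]
opening: 1.005
grip_force: 0.0
t: 45.85
eef_pos: [430.6, 151.7, 113.5]
tcp_rot: [3.142, 0.0, 1.848]
ft_force: [-0.1, 0.5, -0.1]
opening: 1.0
grip_force: 0.0
top red [((array([ 515.3, -394.6]), 38.7, 29.1, -85.2), 1075)]
yellow [((array([423.5, 264.3]), 42.6, 16.4, 14.0), 609)]
blue [((array([609.3, 255.9]), 34.0, 26.2, -8.1), 825)]
54 69 130 74 | 52 71 128 75 | 50 76 127 78 | 48 83 123 83 | 46 90 116 88 | 44 94 106 88 | 42 92 94 84 | 40 101 99 93 | 38 120 116 110 | 36 137 132 126 | 34 138 133 127 | 32 118 113 108 | 30 104 100 95 | 28 116 112 106 | 26 140 136 130 | 24 165 159 153 | 22 179 170 164 | 20 179 163 156 | 18 173 144 138 | 16 163 112 105 | 14 153 79 72 | 12 149 62 54 | 10 147 54 45 | 8 146 51 42 | 6 146 50 41 | 4 146 50 42 | 2 146 50 42 | 0 146 50 42 | -2 146 50 41 | -4 146 50 41 | -6 146 50 41 | -8 146 50 42 | -10 147 53 45 | -12 149 62 55 | -14 152 81 74 | -16 159 108 101 | -18 170 138 131 | -20 180 163 156 | -22 185 177 170 | -24 185 179 172 | -26 178 173 166 | -28 162 158 
[... 651 characters left out ...]
82 161 148 | 18 175 142 129 | 16 166 111 100 | 14 159 84 74 | 12 157 67 58 | 10 156 57 47 | 8 157 55 45 | 6 157 54 44 | 4 157 55 45 | 2 157 55 46 | 0 157 55 46 | -2 157 54 45 | -4 157 54 44 | -6 157 53 44 | -8 157 53 44 | -10 157 59 49 | -12 158 66 56 | -14 164 89 78 | -16 171 114 103 | -18 179 141 129 | -20 187 165 151 | -22 190 175 161 | -24 189 181 167 | -26 177 170 156 | -28 161 155 143 | -30 137 132 121 | -32 121 116 105 | -34 121 117 106 | -36 127 126 112 | -38 140 144 125 | -40 141 153 127 | -42 128 150 118 | -44 110 140 102 | -46 86 121 80 | -48 68 104 63 | -50 56 87 50 | -52 52 82 46 | -54 54 86 48 | 
at [430.9 151.  113.4] 105.7 -> turn z 0.004 shift cm [11.84  2.36 -0.16] rows>= 3
```

```bash
python3 - <<'E'
import cv2,numpy as np
for f,s,w,h in(('a4',.5,260,260),('a5',.4,325,325),('a7',1/3,390,390)):
    im=cv2.imread(f'pics/{f}.png')
    im=im[:h,520:780] if f=='a4' else im[:h,:w]
    H=cv2.cvtColor(im,cv2.COLOR_BGR2HSV).astype(int);m=(((H[...,0]<8)|(H[...,0]>172))&(H[...,1]>130))
    n,l,st,c=cv2.connectedComponentsWithStats(m.astype(np.uint8));i=1+st[1:,4].argmax();v,u=np.nonzero(l==i)
    (cc,wh,a)=cv2.minAreaRect(np.c_[590-s*v,100-s*u].astype(np.float32));print(f,np.round(cc,1),np.round(wh,1),round(a,1))
    # profile along jig axis through label centre
    g=[];U=np.arange(60,-50,-2)
    for d in U:
        q=[(100-(cc[1]+d*.18+t*.98))/s for t in(-8,-4,0,4,8)];r=[(590-(cc[0]+d*.98-t*.18))/s for t in(-8,-4,0,4,8)]
        g.append(cv2.remap(im,np.float32([q]),np.float32([r]),1)[0].mean())
    print([(int(a),int(b)) for a,b in zip(U,g)])
E
```

```text
a4 [517.2  34.1] [29.5 39.3] 10.3
[(60, 105), (58, 105), (56, 105), (54, 104), (52, 102), (50, 106), (48, 113), (46, 134), (44, 156), (42, 174), (40, 175), (38, 158), (36, 129), (34, 103), (32, 106), (30, 136), (28, 163), (26, 181), (24, 189), (22, 184), (20, 173), (18, 151), (16, 130), (14, 107), (12, 95), (10, 87), (8, 87), (6, 86), (4, 87), (2, 87), (0, 87), (-2, 86), (-4, 86), (-6, 87), (-8, 85), (-10, 85), (-12, 92), (-14, 108), (-16, 134), (-18, 160), (-20, 176), (-22, 178), (-24, 168), (-26, 143), (-28, 116), (-30, 101), (-32, 105), (-34, 113), (-36, 119), (-38, 110), (-40, 95), (-42, 86), (-44, 80), (-46, 75), (-48, 65)]
a5 [517.3  34.1] [29.3 39.4] 10.1
[(60, 105), (58, 104), (56, 104), (54, 104), (52, 103), (50, 106), (48, 112), (46, 132), (44, 155), (42, 174), (40, 175), (38, 159), (36, 129), (34, 103), (32, 105), (30, 135), (28, 163), (26, 181), (24, 189), (22, 184), (20, 173), (18, 151), (16, 131), (14, 108), (12, 95), (10, 86), (8, 86), (6, 85), (4, 86), (2, 86), (0, 86), (-2, 87), (-4, 87), (-6, 87), (-8, 84), (-10, 83), (-12, 90), (-14, 107), (-16, 133), (-18, 160), (-20, 177), (-22, 179), (-24, 168), (-26, 143), (-28, 117), (-30, 101), (-32, 105), (-34, 113), (-36, 118), (-38, 110), (-40, 96), (-42, 87), (-44, 80), (-46, 75), (-48, 67)]
a7 [513.2  33.6] [29.2 39.3] 11.4
[(60, 105), (58, 104), (56, 103), (54, 107), (52, 115), (50, 133), (48, 146), (46, 138), (44, 120), (42, 102), (40, 107), (38, 132), (36, 142), (34, 132), (32, 110), (30, 101), (28, 122), (26, 154), (24, 174), (22, 181), (20, 172), (18, 153), (16, 131), (14, 109), (12, 94), (10, 86), (8, 85), (6, 86), (4, 87), (2, 86), (0, 87), (-2, 87), (-4, 87), (-6, 87), (-8, 85), (-10, 86), (-12, 92), (-14, 110), (-16, 133), (-18, 160), (-20, 176), (-22, 187), (-24, 187), (-26, 175), (-28, 154), (-30, 125), (-32, 106), (-34, 108), (-36, 124), (-38, 139), (-40, 140), (-42, 126), (-44, 99), (-46, 73), (-48, 50)]
```

```bash
python3 -m inch '[[0,0,0,-5,-0.6,0,-1],[0,0,0,-5,-0.6,0,-1],[0,0,0,-5,-0.6,0,-1],[0,0,0,-5,-0.6,0,-1],[0,0,0,-5,-0.6,0,-1],[0,0,0,-5,-0.6,0,-1],[0,0,0,-5,-0.6,0,-1],[0,0,0,-5,-0.6,0,-1],[0,0,0,-5,-0.6,0,-1],[0,0,0,-5,-0.6,0,-1],[0,0,0,-5,-0.6,0,-1]]'; python3 -m inch '[[0,0,-0.175,0,0,0,-1],[0,0,-0.175,0,0,0,-1],[0,0,-0.175,0,0,0,-1],[0,0,-0.175,0,0,0,-1],[0,0,-0.175,0,0,0,-1],[0,0,-0.175,0,0,0,-1],[0,0,-0.175,0,0,0,-1],[0,0,-0.175,0,0,0,-0.2],[0,0,0,0,0,0,-0.2]]'; python3 plan.py 515.2 -395 13 185.5
```

```text
t: 47.32
eef_pos: [514.8, -398.5, 113.3]
tcp_rot: [-3.142, -0.0, 1.844]
ft_force: [-0.1, 0.6, 0.2]
opening: 1.001
grip_force: 0.0
t: 48.45
eef_pos: [515.0, -396.6, 113.3]
tcp_rot: [3.141, -0.0, -3.041]
ft_force: [1.4, 0.4, -0.1]
opening: 0.846
grip_force: 0.0
at [ 515.  -396.6  113.3] -174.2 -> turn z 0.005 shift cm [-0.04  0.16 10.03] rows>= 2
```

```bash
python3 -m inch '[[0,0,0,0,0.15,2,-0.2],[0,0,0,0,0,2,-0.2],[0,0,0,0,0,2,-0.2],[0,0,0,0,0,3,-0.2],[0,0,0,0,0,1,-0.2],[0,0,0,0,0,0,1],[0,0,0,0,0,0,1],[0,0,0,0,0,0,1],[0,0,0,0,0,0,1],[0,0,0,0,0,0,1],[0,0,0,0,0,0,1],[0,0,0,0,0,-1,1],[0,0,0,0,0,-4,1],[0,0,0,0,0,-2,1],[0,0,-0.08,0,0,0,1]]'; python3 plan.py 505 31.8 83 190.5
```

```text
t: 50.32
eef_pos: [516.3, -394.2, 85.6]
tcp_rot: [-3.14, 0.002, -2.957]
ft_force: [-0.3, 0.3, -3.0]
opening: 0.417
grip_force: 30.0
at [ 516.3 -394.2   85.6] -169.4 -> turn z 0.002 shift cm [-6.65 42.09  0.26] rows>= 8
```

```bash
python3 -m inch '[[0,0,0,-0.83,5.26,0,1],[0,0,0,-0.83,5.26,0,1],[0,0,0,-0.83,5.26,0,1],[0,0,0,-0.83,5.26,0,1],[0,0,0,-0.83,5.26,0,1],[0,0,0,-0.83,5.26,0,1],[0,0,0,-0.83,5.26,0,1],[0,0,0,-0.83,5.26,0,1],[0,0,0,0,0,0,1],[0,0,0,0,0,0,1]]'; python3 plan.py 506 31.8 19 190.4; python3 -m inch '[[0,0,0,0,0,3,1],[0,0,0,0,0,2.5,1],[0,0,0,0,0,0.9,1],[0,0,0,0,0,0,1]]'; python3 plan.py 506 31.8 18.5 190.4;python3 - <<'E'
from h import *
p=env.read_camera('scene');print(label(p,'red',(440,600,-60,120),40))
E
```

```text
t: 51.58
eef_pos: [504.4, 31.9, 83.7]
tcp_rot: [-3.142, 0.0, -2.958]
ft_force: [0.6, -0.7, -2.0]
opening: 0.421
grip_force: 30.0
at [504.4  31.9  83.7] -169.5 -> turn z 0.002 shift cm [-0.15 -0.03  6.47] rows>= 2
t: 52.08
eef_pos: [504.6, 30.9, 19.5]
tcp_rot: [3.141, -0.0, -2.96]
ft_force: [-0.1, 0.3, -2.3]
opening: 0.421
grip_force: 30.0
at [504.6  30.9  19.5] -169.6 -> turn z 0.0 shift cm [-0.15  0.06  0.1 ] rows>= 1
[((array([503.5,  30.2]), 43.1, 28.9, -82.1), 1137)]
```

```bash
python3 -m inch '[[0,0,0,-0.4,0.06,0.1,1],[0,0,0,-0.4,0,0,1],[0,0,0,0,0,0,1]]'; python3 -m inch '[[0,0,0,-0.2,0,0,1],[0,0,0,0,0,0,1]]'|grep -E 'eef|ft'; python3 -m inch '[[0,0,0,-0.2,0,0,1],[0,0,0,0,0,0,1]]'|grep -E 'eef|ft'; python3 -m inch '[[0,0,0,-0.2,0,0,1],[0,0,0,0,0,0,1]]'|grep -E 'eef|ft';python3 - <<'E'
from h import *
p=env.read_camera('scene');print(label(p,'red',(440,600,-60,120),40))
E
```

```text
t: 52.5
eef_pos: [512.7, 33.9, 18.6]
tcp_rot: [-3.142, 0.001, -2.958]
ft_force: [0.2, -0.7, -2.4]
opening: 0.42
grip_force: 30.0
eef_pos: [514.2, 34.3, 18.5]
ft_force: [-1.3, 0.3, 0.8]
eef_pos: [514.3, 34.4, 18.5]
ft_force: [-10.2, -4.8, 9.3]
eef_pos: [514.5, 34.5, 18.5]
ft_force: [-17.3, -9.7, 12.8]
[((array([514.1,  33.4]), 43.7, 27.9, -76.0), 1093)]
```

```bash
python3 -m inch '[[0,0,0,0.15,0,0,1],[0,0,0,0,0,0.1,1],[0,0,0,0,0,0,-1],[0,0,0,0,0,0,-1],[0,0,0,0,0,0,-1],[0,0,0,0,0,0,-1],[0,0,0,0,0,0,-1],[0,0,0,0,0,-2,-1],[0,0,0,0,0,-4,-1],[0,0,0,0,0,-4,-1],[0,0,0,0,0,0,-1]]'|grep -E 'eef|ft|rot'; python3 plan.py 677.3 64.6 62 190.4; python3 - <<'E'
from h import *
p=env.read_camera('scene');print(label(p,'red',(440,600,-60,120),40))
E
```

```text
eef_pos: [517.8, 34.7, 119.9]
tcp_rot: [-3.14, 0.005, -2.958]
ft_force: [-1.2, -0.7, 0.4]
at [517.8  34.7 119.9] -169.5 -> turn z 0.002 shift cm [-16.23   0.06   5.79] rows>= 3
[((array([513.2,  34.1]), 39.1, 29.0, -79.5), 1089)]
```

Label rests at the same place (513.2), in contact; trigger again.

```bash
python3 -m inch '[[0,0,0,-5.4,0,0,-1],[0,0,0,-5.4,0,0,-1],[0,0,0,-5.4,0.05,0,-1],[0,0,0,0,0,0,-1],[0,0,0,0,0,4,-1],[0,0,0,0,0,1.75,-1],[0,0,0,0,0,0,1],[0,0,0,0,0,0,1],[0,0,0,0,0,0,1],[0,0,0,0,0,0,1],[0,0,0,0,0,0,1],[0,0,0,0,0,0,1],[0,0,0,0,0,0,1],[0,0,0,0,0,0,1],[0,0,0,0,0,0,1],[0,0,0,0,0,0,1],[0,0,0,0,0,0,1],[0,0,0,0,0,0,1]]'; python3 -m inch '[[0,0,0.15,0,0,0,1],[0,0,0.15,0,0,0,1],[0,0,0.15,0,0,0,1],[0,0,0.15,0,0,0,1],[0,0,0.15,0,0,0,1],[0,0,0.15,0,0,0,1],[0,0,0.15,0,0,0,1],[0,0,0.14,0,0,0,1],[0,0,0,0,0,0,1],[0,0,0,0,0,0,1]]'
```

```text
t: 56.98
eef_pos: [675.8, 64.5, 59.9]
tcp_rot: [-3.141, 0.0, -2.958]
ft_force: [1.7, -3.5, -0.1]
opening: 0.141
grip_force: 30.0
t: 58.22
eef_pos: [677.1, 67.1, 59.9]
tcp_rot: [3.137, -0.001, 2.135]
ft_force: [6.7, 11.6, -4.2]
opening: 0.145
grip_force: 30.0
```

```bash
python3 -m inch '[[0,0,0,0,0,0,-1],[0,0,0,0,0,0,-1],[0,0,0,0,0,0,-1],[0,0,0,0,0,0,-1],[0,0,0,0,0,0,-1],[0,0,0,0,0,-3,-1],[0,0,0,0,0,-3,-1],[0,0,-0.17,0,0,0,-1],[0,0,-0.17,0,0,0,-1],[0,0,-0.17,0,0,0,-1],[0,0,-0.17,0,0,0,-1],[0,0,-0.17,0,0,0,-1],[0,0,-0.17,0,0,0,-1],[0,0,-0.17,0,0,0,-1],[0,0,0,5,0,0,-1],[0,0,0,5,0,0,-1],[0,0,0,6,-0.1,0,-1],[0,0,0,0,0,0,-1],[0,0,0,0,0,0,-1]]'; python3 plan.py 514.5 34.2 17 190.3
```

```text
t: 60.6
eef_pos: [519.8, 34.3, 120.5]
tcp_rot: [-3.141, 0.002, -2.959]
ft_force: [-1.0, -0.3, -0.5]
opening: 0.996
grip_force: 0.0
at [519.8  34.3 120.5] -169.5 -> turn z 0.003 shift cm [ 0.52  0.08 10.35] rows>= 2
```

```bash
python3 -m inch '[[0,0,0,0.5,0.05,4,-1],[0,0,0,0,0,4,-1],[0,0,0,0,0,2.2,-1],[0,0,0,0,0,0,1],[0,0,0,0,0,0,1],[0,0,0,0,0,0,1],[0,0,0,0,0,0,1],[0,0,0,0,0,0,1],[0,0,0,0,0,0,1],[0,0,0,0,0,0,1],[0,0,0,0,0,0,1],[0,0,0,0,0,0,1],[0,0,0,0.3,0,-0.3,1],[0,0,0,0,0,-3,1],[0,0,0,0,0,-3.7,1],[0,0,0.08,0,0,0,1],[0,0,0,0,0,0,1]]'; python3 plan.py 516 -395.6 85 185.9
```

```text
t: 62.72
eef_pos: [510.4, 33.6, 88.0]
tcp_rot: [3.142, -0.0, -3.038]
ft_force: [-0.3, -0.4, -2.0]
opening: 0.416
grip_force: 30.0
at [510.4  33.6  88. ] -174.1 -> turn z 0.001 shift cm [  3.85 -42.75   0.3 ] rows>= 8
```

```bash
python3 -m inch '[[0,0,0,0.48,-5.34,0,1],[0,0,0,0.48,-5.34,0,1],[0,0,0,0.48,-5.34,0,1],[0,0,0,0.48,-5.34,0,1],[0,0,0,0.48,-5.34,0,1],[0,0,0,0.48,-5.34,0,1],[0,0,0,0.48,-5.34,0,1],[0,0,0,0.48,-5.34,0,1],[0,0,0,0,0,0,1],[0,0,0,0,0,4,1],[0,0,0,0,0,2.5,1],[0,0,0,0,0,0.8,1],[0,0,0,0,0,0.1,1],[0,0,0,0,0,0,1]]';python3 -m inch '[[0,0,0,0,0,0,-0.2],[0,0,0,0,0,0,-0.2],[0,0,0,0,0,0,-0.2],[0,0,0,0,0,-2,-0.2],[0,0,0,0,0,-4,-1],[0,0,0,0,0,-4,-1],[0,0,0.175,0,0,0,-1],[0,0,0.175,0,0,0,-1],[0,0,0.175,0,0,0,-1],[0,0,0.175,0,0,0,-1],[0,0,0.175,0,0,0,-1],[0,0,0.175,0,0,0,-1],[0,0,0.175,0,0,0,-1],[0,0,0.175,0,0,0,-1],[0,0,0,0,0,0,-1]]'; python3 plan.py 422 271.4 115 105.8;  python3 - <<'E'
from h import *
p=env.read_camera('scene')
print('red',label(p,'red',(420,600,-460,-330),35))
for c in('yellow','blue'): print(c,label(p,c,(350,680,180,400),30))
E
```

```text
t: 64.47
eef_pos: [516.8, -395.1, 14.4]
tcp_rot: [-3.141, 0.0, -3.038]
ft_force: [0.1, -0.2, -2.6]
opening: 0.42
grip_force: 30.0
t: 66.35
eef_pos: [516.6, -395.4, 115.2]
tcp_rot: [3.141, 0.001, 1.846]
ft_force: [0.3, -0.2, 0.5]
opening: 1.002
grip_force: 0.0
at [ 516.6 -395.4  115.2] 105.8 -> turn z -0.001 shift cm [6.674e+01 9.050e+00 2.000e-02] rows>= 12
red [((array([ 516. , -395.3]), 39.8, 28.4, -82.9), 1071)]
yellow []
blue [((array([610.9, 255.4]), 32.1, 26.9, -10.0), 807)]
```

```bash
python3 - <<'E'
from h import *
for n in('scene','top'):
    p=env.read_camera(n)
    print(n,label(p,'yellow',(250,700,100,520),30))
    f=env.find_in(p,'yellow');print([(round(a['score'],2),world(p,a['centre']).round(1)) for a in f])
cv2.imwrite('pics/b1.png',ortho(env.read_camera('scene'),330,680,130,530,30,.7))
E
```

```text
scene []
[(0.91, array([403.9, 241.4,  29.5]))]
top []
[(0.65, array([391.9, 240.1,  29.3]))]
```

```bash
python3 - <<'E'
from h import *
for n in('scene','top'):
    p=env.read_camera(n);s=.5;b=(330,480,180,310);o=ortho(p,*b,30,s);h=cv2.cvtColor(o,cv2.COLOR_BGR2HSV)
    i=(int((b[1]-400)/s),int((b[3]-242)/s));print(n,h[i[0]-10:i[0]+11:10,i[1]-10:i[1]+11:10].tolist())
    for lo in(18,20,22):
        H,S,V=[h[...,k].astype(int) for k in range(3)]
        m=((H>lo)&(H<34)&(S>100)&(V>110)).astype(np.uint8);k,l,st,c=cv2.connectedComponentsWithStats(m)
        for j in range(1,k):
            if st[j,4]>600: v,u=np.nonzero(l==j);print(lo,rect(np.c_[b[1]-s*v,b[3]-s*u]),st[j,4]*s*s)
    t=env.trace(p,'yellow')
    for q in t[:2]:
        P=cloud(p,q['mask']);T=P[P[:,2]>24];print(round(q['score'],2),rect(T),len(P))
E
```

```text
scene [[[19, 165, 164], [19, 165, 165], [19, 166, 164]], [[19, 166, 163], [19, 164, 165], [19, 166, 163]], [[19, 166, 163], [19, 169, 163], [19, 165, 164]]]
18 (array([394.5, 244.2]), 40.6, 34.9, 16.7) 1120.75
0.72 (array([396.4, 241.1]), 89.4, 47.0, -74.1) 417
top [[[19, 162, 157], [19, 164, 157], [19, 167, 157]], [[19, 164, 157], [19, 165, 156], [19, 167, 156]], [[19, 165, 156], [19, 165, 153], [19, 165, 155]]]
18 (array([393. , 244.2]), 40.7, 34.1, 17.3) 1208.0
0.6 (array([392.9, 242.1]), 88.4, 40.5, -73.0) 247
0.54 (array([675.1,  64.4]), 56.7, 56.4, -69.1) 183
```

View pics/b1.png

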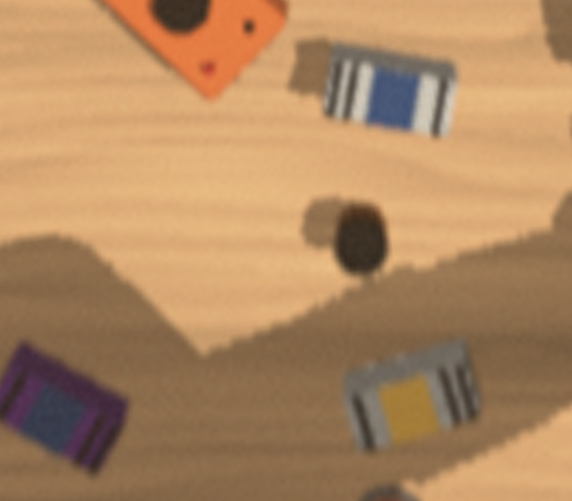

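```bash
python3 plan.py 394.3 242.2 110 107; python3 -m inch '[[0,0,-0.02,5.4,0.65,0,-1],[0,0,0,5.4,0.55,0,-1],[0,0,0,5.4,0.55,0,-1],[0,0,0,5.4,0.55,0,-1],[0,0,0,5.4,0.55,0,-1],[0,0,0,5.4,0.55,0,-1],[0,0,0,5.4,0.55,0,-1],[0,0,0,5.4,0.55,0,-1],[0,0,0,5.4,0.55,0,-1],[0,0,0,5.4,0.55,0,-1],[0,0,0,5.4,0.55,0,-1],[0,0,0,0,0,0,-1],[0,0,0,0,0,0,-1]]'; python3 plan.py 394.3 242.2 7 107
```

```text
at [ 516.5 -395.2  113.9] 105.7 -> turn z -0.022 shift cm [64.53  6.95  0.39] rows>= 11
t: 68.47
eef_pos: [404.3, 191.1, 113.9]
tcp_rot: [3.142, 0.0, 1.866]
ft_force: [0.1, 0.9, 0.2]
opening: 1.002
grip_force: 0.0
at [404.3 191.1 113.9] 106.9 -> turn z -0.002 shift cm [ 5.18  0.53 10.69] rows>= 2
```

```bash
python3 -m inch '[[0,0,0,5.15,0.5,0,-1],[0,0,0,0,0,4,-1],[0,0,0,0,0,4,-1],[0,0,0,0,0,2.6,-1],[0,0,0,0,0,0,-1],[0,0,0,0,0,0,1],[0,0,0,0,0,0,1],[0,0,0,0,0,0,1],[0,0,0,0,0,0,1],[0,0,0,0,0,0,1],[0,0,0,0,0,0,1],[0,0,0,0,0,0,1],[0,0,0,0,0,0,1],[0,0,0,0,0,0,1],[0,0,0,0,0,-3,1],[0,0,0,0,0,-5,1],[0,0,0,0,0,0,1]]'; python3 -m inch '[[0,0,0.1686,0,0,0,1],[0,0,0.1686,0,0,0,1],[0,0,0.1686,0,0,0,1],[0,0,0.1686,0,0,0,1],[0,0,0.1686,0,0,0,1],[0,0,0.1686,0,0,0,1],[0,0,0.1686,0,0,0,1],[0,0,0.1686,0,0,0,1],[0,0,0.1686,0,0,0,1],[0,0,0.1686,0,0,0,1],[0,0,0,0,0,0,1]]'; python3 plan.py 503 31.3 85 10.3
```

```text
t: 70.6
eef_pos: [394.8, 242.3, 90.1]
tcp_rot: [3.138, -0.0, 1.865]
ft_force: [0.1, -0.6, -3.7]
opening: 0.417
grip_force: 30.0
t: 71.97
eef_pos: [393.4, 241.6, 86.7]
tcp_rot: [3.141, 0.002, 0.18]
ft_force: [-0.6, -0.0, -3.4]
opening: 0.417
grip_force: 30.0
at [393.4 241.6  86.7] 10.3 -> turn z 0.0 shift cm [ 7.02 22.66  0.17] rows>= 4
```

```bash
python3 -m inch '[[0,0,0,1.4,4.53,0,1],[0,0,0,1.4,4.53,0,1],[0,0,0,1.4,4.53,0,1],[0,0,0,1.4,4.53,0,1],[0,0,0,1.4,4.53,0,1],[0,0,0,0,0,0,1],[0,0,0,0,0,0,1]]'; python3 plan.py 505 31.8 18.5 10.3
```

```text
t: 72.85
eef_pos: [502.5, 31.7, 87.2]
tcp_rot: [-3.141, 0.002, 0.181]
ft_force: [-0.8, 0.5, -3.5]
opening: 0.42
grip_force: 30.0
at [502.5  31.7  87.2] 10.4 -> turn z 0.001 shift cm [0.25 0.03 6.87] rows>= 2
```

```bash
python3 -m inch '[[0,0,0,0.25,0.03,3,1],[0,0,0,0,0,2.8,1],[0,0,0,0,0,1,1],[0,0,0,0,0,0,1],[0,0,0,0.4,0,0,1],[0,0,0,0.2,0,0,1],[0,0,0,0,0,0,1]]'; python3 -m inch '[[0,0,0,0.2,0,0,1],[0,0,0,0,0,0,1]]'|grep -E 'eef|ft'; python3 -m inch '[[0,0,0,0.2,0,0,1],[0,0,0,0,0,0,1]]'|grep -E 'eef|ft'; python3 -m inch '[[0,0,0,0.2,0,0,1],[0,0,0,0,0,0,1]]'|grep -E 'eef|ft'
```

```text
t: 73.72
eef_pos: [512.2, 32.8, 20.4]
tcp_rot: [3.141, -0.001, 0.179]
ft_force: [0.0, -1.0, -4.2]
opening: 0.421
grip_force: 30.0
eef_pos: [513.9, 33.1, 20.0]
ft_force: [-0.8, 0.0, -3.1]
eef_pos: [515.9, 33.5, 19.9]
ft_force: [-0.3, 0.0, -3.2]
eef_pos: [517.6, 33.9, 19.8]
ft_force: [-0.6, -0.2, -3.1]
```

```bash
python3 -m inch '[[0,0,0,0.15,0,0.15,1],[0,0,0,0,0,0,1]]'|grep -E 'eef|ft'; python3 -m inch '[[0,0,0,0.15,0,0,1],[0,0,0,0,0,0,1]]'|grep -E 'eef|ft';python3 - <<'E'
from h import *
p=env.read_camera('scene');b=(440,600,-60,120)
o=ortho(p,*b,41,.5);h=cv2.cvtColor(o,cv2.COLOR_BGR2HSV).astype(int);m=((h[...,0]>17)&(h[...,0]<34)&(h[...,1]>130)&(h[...,2]>90)).astype(np.uint8);k,l,st,c=cv2.connectedComponentsWithStats(m)
for j in range(1,k):
    if st[j,4]>600: v,u=np.nonzero(l==j);print(rect(np.c_[b[1]-.5*v,b[3]-.5*u]),st[j,4]/4)
E
```

```text
eef_pos: [517.6, 34.1, 18.2]
ft_force: [-7.7, -2.2, 0.1]
eef_pos: [517.7, 34.1, 18.1]
ft_force: [-12.9, -5.1, 3.7]
(array([518.4,  33.8]), 41.6, 30.1, -79.9) 1185.25
```

```bash
python3 -m inch '[[0,0,0,0,0,0.08,1],[0,0,0,0,0,0,-1],[0,0,0,0,0,0,-1],[0,0,0,0,0,0,-1],[0,0,0,0,0,0,-1],[0,0,0,0,0,0,-1],[0,0,0,0,0,-2,-1],[0,0,0,0,0,-4,-1],[0,0,0,0,0,-4,-1],[0,0,0,0,0,0,-1]]'|grep -E 'eef|ft|rot'; python3 -m inch '[[0,0,-0.1745,0,0,0,-1],[0,0,-0.1745,0,0,0,-1],[0,0,-0.1745,0,0,0,-1],[0,0,-0.1745,0,0,0,-1],[0,0,-0.1745,0,0,0,-1],[0,0,-0.1745,0,0,0,-1],[0,0,-0.1745,0,0,0,-1],[0,0,-0.1745,0,0,0,-1],[0,0,-0.1745,0,0,0,-1],[0,0,-0.1745,0,0,0,-1],[0,0,-0.1745,0,0,0,-1],[0,0,-0.1745,0,0,0,-1],[0,0,-0.1745,0,0,0,-1],[0,0,-0.1745,0,0,0,-1],[0,0,-0.1745,0,0,0,-1],[0,0,-0.1745,0,0,0,-1],[0,0,-0.1745,0,0,0,-1],[0,0,-0.1745,0,0,0,-1],[0,0,0,0,0,0,-1]]'|grep -E 'eef|rot'; python3 plan.py 677 64.6 61.5 190.4; cat > lab.py <<'E'
from h import *
def lab(p,col,b,z):
    s=.5;o=ortho(p,*b,z,s);h=cv2.cvtColor(o,cv2.COLOR_BGR2HSV).astype(int);H,S,V=[h[...,k] for k in range(3)]
    m={'yellow':(H>17)&(H<34)&(S>130)&(V>90),'blue':(H>104)&(H<125)&(S>90),'red':((H<8)|(H>172))&(S>130)}[col].astype(np.uint8);k,l,st,c=cv2.connectedComponentsWithStats(m)
    for j in range(1,k):
        if st[j,4]>2000: v,u=np.nonzero(l==j);print(col,rect(np.c_[b[1]-s*v,b[3]-s*u]),st[j,4]*s*s)
import sys
lab(env.read_camera('scene'),sys.argv[1],tuple(map(float,sys.argv[2:6])),float(sys.argv[6]))
E
python3 lab.py yellow 440 600 -60 120 40
```

```text
eef_pos: [521.8, 34.4, 120.1]
tcp_rot: [3.14, -0.005, 0.179]
ft_force: [0.6, -0.1, -0.3]
eef_pos: [520.3, 34.4, 116.7]
tcp_rot: [3.141, -0.001, -2.965]
at [520.3  34.4 116.7] -169.9 -> turn z -0.004 shift cm [-15.96   0.14   5.52] rows>= 3
yellow (array([517.2,  34.3]), 39.7, 30.5, -80.0) 1167.5
```

```bash
python3 -m inch '[[0,0,0,-5.3,0.05,0,-1],[0,0,0,-5.3,0.05,0,-1],[0,0,0,-5.3,0.05,0,-1],[0,0,0,0,0,0,-1],[0,0,0,0,0,4,-1],[0,0,0,0,0,1.5,-1],[0,0,0,0,0,0,1],[0,0,0,0,0,0,1],[0,0,0,0,0,0,1],[0,0,0,0,0,0,1],[0,0,0,0,0,0,1],[0,0,0,0,0,0,1],[0,0,0,0,0,0,1],[0,0,0,0,0,0,1],[0,0,0,0,0,0,1],[0,0,0,0,0,0,1],[0,0,0,0,0,0,1],[0,0,0,0,0,0,1]]'; python3 -m inch '[[0,0,0.15,0,0,0,1],[0,0,0.15,0,0,0,1],[0,0,0.15,0,0,0,1],[0,0,0.15,0,0,0,1],[0,0,0.15,0,0,0,1],[0,0,0.15,0,0,0,1],[0,0,0.15,0,0,0,1],[0,0,0.14,0,0,0,1],[0,0,0,0,0,0,1],[0,0,0,0,0,0,1]]'
```

```text
t: 80.95
eef_pos: [676.7, 64.5, 62.6]
tcp_rot: [3.141, -0.0, -2.963]
ft_force: [0.1, 5.3, 0.1]
opening: 0.148
grip_force: 30.0
t: 82.2
eef_pos: [677.6, 66.3, 62.7]
tcp_rot: [3.138, -0.001, 2.13]
ft_force: [4.3, 15.5, -3.1]
opening: 0.149
grip_force: 30.0
```

```bash
python3 -m inch '[[0,0,0,0,0,0,-1],[0,0,0,0,0,0,-1],[0,0,0,0,0,0,-1],[0,0,0,0,0,0,-1],[0,0,0,0,0,0,-1],[0,0,0,0,0,-3,-1],[0,0,0,0,0,-3,-1]]'|grep eef;  python3 -m inch '[[0,0,0.177,0,0,0,-1],[0,0,0.177,0,0,0,-1],[0,0,0.177,0,0,0,-1],[0,0,0.177,0,0,0,-1],[0,0,0.177,0,0,0,-1],[0,0,0.177,0,0,0,-1],[0,0,0.177,0,0,0,-1],[0,0,0.177,0,0,0,-1],[0,0,0.177,0,0,0,-1],[0,0,0.177,0,0,0,-1],[0,0,0.177,0,0,0,-1],[0,0,0,0,0,0,-1],[0,0,0,-5.4,0,0,-1],[0,0,0,-5.4,0,0,-1],[0,0,0,-5.4,0.1,0,-1],[0,0,0,0,0,0,-1],[0,0,0,0,0,0,-1]]'; python3 plan.py 515.3 33.9 17 10.3; python3 lab.py yellow 440 600 -60 120 40
```

```text
eef_pos: [676.8, 63.6, 123.1]
t: 85.2
eef_pos: [518.6, 33.4, 123.1]
tcp_rot: [3.141, -0.002, 0.185]
ft_force: [0.7, -0.0, -0.4]
opening: 1.001
grip_force: 0.0
at [518.6  33.4 123.1] 10.6 -> turn z 0.006 shift cm [-0.32 -0.1  10.61] rows>= 2
yellow (array([517.3,  34.3]), 39.6, 30.5, -79.6) 1168.75
```

Grasp, lift, flip, and lower with a gap.

```bash
python3 -m inch '[[0,0,0,-0.3,-0.1,4,-1],[0,0,0,0,0,4,-1],[0,0,0,0,0,2.3,-1],[0,0,0,0,0,0.3,-1],[0,0,0,0,0,0,1],[0,0,0,0,0,0,1],[0,0,0,0,0,0,1],[0,0,0,0,0,0,1],[0,0,0,0,0,0,1],[0,0,0,0,0,0,1],[0,0,0,0,0,0,1],[0,0,0,0,0,0,1],[0,0,0,0,0,0,1],[0,0,0,-0.4,0,-0.3,1],[0,0,0,0,0,-3.2,1],[0,0,0,0,0,-3.5,1],[0,0,0,0,0,0,1]]';  python3 -m inch '[[0,0,-0.1745,0,0,0,1],[0,0,-0.1745,0,0,0,1],[0,0,-0.1745,0,0,0,1],[0,0,-0.1745,0,0,0,1],[0,0,-0.1745,0,0,0,1],[0,0,-0.1745,0,0,0,1],[0,0,-0.1745,0,0,0,1],[0,0,-0.1745,0,0,0,1],[0,0,-0.1745,0,0,0,1],[0,0,-0.1745,0,0,0,1],[0,0,-0.1745,0,0,0,1],[0,0,-0.1745,0,0,0,1],[0,0,-0.1745,0,0,0,1],[0,0,-0.1745,0,0,0,1],[0,0,-0.1745,0,0,0,1],[0,0,-0.1745,0,0,0,1],[0,0,-0.1745,0,0,0,1],[0,0,-0.1745,0,0,0,1],[0,0,0,0,0,0,1]]'; python3 plan.py 507 32.2 19 190.4
```

```text
t: 87.38
eef_pos: [511.2, 33.3, 88.3]
tcp_rot: [3.141, -0.003, 0.183]
ft_force: [-0.6, 0.2, -3.3]
opening: 0.418
grip_force: 30.0
t: 89.75
eef_pos: [510.0, 33.4, 85.5]
tcp_rot: [3.141, -0.002, -2.961]
ft_force: [-0.5, -0.3, -3.4]
opening: 0.42
grip_force: 30.0
at [510.   33.4  85.5] -169.6 -> turn z -0.001 shift cm [ 0.31 -0.06  6.65] rows>= 2
```

```bash
python3 -m inch '[[0,0,0,0.3,-0.05,3,1],[0,0,0,0,0,2.5,1],[0,0,0,0,0,1.1,1],[0,0,0,0,0,0,1],[0,0,0,-0.4,0,0,1],[0,0,0,-0.15,0,0,1],[0,0,0,0,0,0,1]]'|grep -E 'eef|ft'; python3 -m inch '[[0,0,0,-0.15,0,0.1,1],[0,0,0,0,0,0,1]]'|grep -E 'eef|ft'; python3 -m inch '[[0,0,0,-0.15,0,0,1],[0,0,0,0,0,0,1]]'|grep -E 'eef|ft';python3 -m inch '[[0,0,0,-0.15,0,0,1],[0,0,0,0,0,0,1]]'|grep -E 'eef|ft'; python3 lab.py yellow 440 600 -60 120 40
```

```text
eef_pos: [513.6, 33.3, 21.1]
ft_force: [-0.6, -0.3, -3.0]
eef_pos: [514.7, 33.6, 19.6]
ft_force: [0.3, -0.2, -3.8]
eef_pos: [516.3, 33.8, 19.6]
ft_force: [0.8, -0.3, -3.3]
eef_pos: [517.8, 34.1, 19.6]
ft_force: [0.3, 0.2, -2.9]
yellow (array([513.4,  32.4]), 41.8, 22.9, -79.3) 893.75
```

```bash
python3 -m inch '[[0,0,0,0,0,0.1,1],[0,0,0,-0.15,0,0,1],[0,0,0,0,0,0,1]]'|grep -E 'eef|ft'; python3 -m inch '[[0,0,0,-0.15,0,0,1],[0,0,0,0,0,0,1]]'|grep -E 'eef|ft'; python3 -m inch '[[0,0,0,-0.15,0,0,1],[0,0,0,0,0,0,1]]'|grep -E 'eef|ft|open|grip'; python3 lab.py yellow 440 600 -60 120 40
```

```text
eef_pos: [519.2, 34.4, 18.6]
ft_force: [-0.1, 0.1, -3.3]
eef_pos: [520.2, 34.6, 18.5]
ft_force: [-2.9, -1.6, -2.1]
eef_pos: [520.2, 34.7, 18.4]
ft_force: [-9.5, -5.0, 2.1]
opening: 0.42
grip_force: 30.0
yellow (array([517. ,  33.4]), 41.4, 22.1, -79.9) 868.0
```

```bash
python3 -m inch '[[0,0,0,0,0,0.1,1],[0,0,0,0,0,0,-1],[0,0,0,0,0,0,-1],[0,0,0,0,0,0,-1],[0,0,0,0,0,0,-1],[0,0,0,0,0,0,-1],[0,0,0,0,0,-2,-1],[0,0,0,0,0,-4,-1],[0,0,0,0,0,-4,-1],[0,0,0,0,0,0,-1]]'|grep -E 'eef|ft|rot';  python3 lab.py yellow 440 600 -60 120 40; python3 plan.py 677 64.6 61.5 190.4
```

```text
eef_pos: [523.2, 34.9, 120.1]
tcp_rot: [-3.14, 0.005, -2.959]
ft_force: [0.1, 0.5, 0.3]
yellow (array([513.1,  33.7]), 40.1, 30.5, -78.9) 1176.5
at [522.5  34.9 118.6] -169.6 -> turn z 0.001 shift cm [-15.74   0.13   5.71] rows>= 3
```

```bash
python3 -m inch '[[0,0,0,-5.3,0.05,0,-1],[0,0,0,-5.3,0.05,0,-1],[0,0,0,-5.1,0,0,-1],[0,0,0,0,0,0,-1],[0,0,0,0,0,4,-1],[0,0,0,0,0,1.6,-1],[0,0,0,0,0,0,1],[0,0,0,0,0,0,1],[0,0,0,0,0,0,1],[0,0,0,0,0,0,1],[0,0,0,0,0,0,1],[0,0,0,0,0,0,1],[0,0,0,0,0,0,1],[0,0,0,0,0,0,1],[0,0,0,0,0,0,1],[0,0,0,0,0,0,1],[0,0,0,0,0,0,1],[0,0,0,0,0,0,1]]'; python3 -m inch '[[0,0,0.15,0,0,0,1],[0,0,0.15,0,0,0,1],[0,0,0.15,0,0,0,1],[0,0,0.15,0,0,0,1],[0,0,0.15,0,0,0,1],[0,0,0.15,0,0,0,1],[0,0,0.15,0,0,0,1],[0,0,0.14,0,0,0,1],[0,0,0,0,0,0,1],[0,0,0,0,0,0,1]]'
```

```text
t: 95.9
eef_pos: [676.2, 64.5, 61.6]
tcp_rot: [3.141, -0.0, -2.959]
ft_force: [-0.2, 2.3, 0.6]
opening: 0.144
grip_force: 30.0
t: 97.15
eef_pos: [677.3, 66.7, 61.7]
tcp_rot: [3.138, -0.001, 2.134]
ft_force: [6.7, 15.1, -4.5]
opening: 0.149
grip_force: 30.0
```

```bash
python3 -m inch '[[0,0,0,0,0,0,-1],[0,0,0,0,0,0,-1],[0,0,0,0,0,0,-1],[0,0,0,0,0,0,-1],[0,0,0,0,0,0,-1],[0,0,0,0,0,-3,-1],[0,0,0,0,0,-3,-1],[0,0,-0.17,0,0,0,-1],[0,0,-0.17,0,0,0,-1],[0,0,-0.17,0,0,0,-1],[0,0,-0.17,0,0,0,-1],[0,0,-0.17,0,0,0,-1],[0,0,-0.17,0,0,0,-1],[0,0,-0.17,0,0,0,-1],[0,0,0,5.3,0,0,-1],[0,0,0,5.3,0,0,-1],[0,0,0,5.7,-0.1,0,-1],[0,0,0,0,0,0,-1],[0,0,0,0,0,0,-1]]'; python3 plan.py 514.5 34 17 190.3; python3 lab.py yellow 440 600 -60 120 40
```

```text
t: 99.52
eef_pos: [517.2, 33.5, 122.2]
tcp_rot: [-3.141, 0.002, -2.96]
ft_force: [0.4, -0.4, -0.6]
opening: 1.0
grip_force: 0.0
at [517.2  33.5 122.2] -169.6 -> turn z 0.002 shift cm [ 0.26  0.09 10.52] rows>= 2
yellow (array([513.2,  33.6]), 40.1, 30.5, -78.9) 1167.75
```

```bash
python3 -m inch '[[0,0,0,0.25,0.08,4,-1],[0,0,0,0,0,4,-1],[0,0,0,0,0,2.4,-1],[0,0,0,0,0,0,1],[0,0,0,0,0,0,1],[0,0,0,0,0,0,1],[0,0,0,0,0,0,1],[0,0,0,0,0,0,1],[0,0,0,0,0,0,1],[0,0,0,0,0,0,1],[0,0,0,0,0,0,1],[0,0,0,0,0,0,1],[0,0,0,0.3,0,-0.3,1],[0,0,0,0,0,-3,1],[0,0,0,0,0,-3.7,1],[0,0,0.08,0,0,0,1],[0,0,0,0,0,0,1]]'; python3 plan.py 508 -316 85 185.9
```

```text
t: 101.7
eef_pos: [510.2, 33.6, 87.7]
tcp_rot: [3.141, -0.0, -3.039]
ft_force: [0.0, 0.0, -3.9]
opening: 0.418
grip_force: 30.0
at [510.2  33.6  87.7] -174.1 -> turn z -0.0 shift cm [  3.81 -34.76   0.27] rows>= 6
```

```bash
python3 -m inch '[[0,0,0,0.54,-4.97,0,1],[0,0,0,0.54,-4.97,0,1],[0,0,0,0.54,-4.97,0,1],[0,0,0,0.54,-4.97,0,1],[0,0,0,0.54,-4.97,0,1],[0,0,0,0.54,-4.97,0,1],[0,0,0,0.54,-4.97,0,1],[0,0,0,0,0,0,1],[0,0,0,0,0,4,1],[0,0,0,0,0,2.5,1],[0,0,0,0,0,0.8,1],[0,0,0,0,0,0.1,1],[0,0,0,0,0,0,1]]';python3 -m inch '[[0,0,0,0,0,0,-0.2],[0,0,0,0,0,0,-0.2],[0,0,0,0,0,0,-0.2],[0,0,0,0,0,-2,-0.2],[0,0,0,0,0,-4,-0.2],[0,0,0,0,0,-4,-1],[0,0,0.168,0,0,0,-1],[0,0,0.168,0,0,0,-1],[0,0,0.168,0,0,0,-1],[0,0,0.168,0,0,0,-1],[0,0,0.168,0,0,0,-1],[0,0,0.168,0,0,0,-1],[0,0,0.168,0,0,0,-1],[0,0,0.168,0,0,0,-1],[0,0,0.168,0,0,0,-1],[0,0,0.168,0,0,0,-1],[0,0,0.168,0,0,0,-1],[0,0,0,0,0,0,-1]]'|grep -E 'eef|rot'; python3 lab.py yellow 420 600 -460 -200 35;python3 lab.py red 420 600 -460 -200 35; python3 - <<'E'
from h import *
for n in('scene','top'):
    p=env.read_camera(n);print(n,label(p,'blue',(480,720,140,400),30))
    for q in env.trace(p,'blue')[:4]:
        P=cloud(p,q['mask']);T=P[P[:,2]>24];print(round(q['score'],2),rect(T) if len(T)>5 else None)
E
python3 plan.py 609.5 257 110 80.5
```

```text
t: 103.32
eef_pos: [508.8, -316.3, 14.1]
tcp_rot: [-3.141, 0.001, -3.039]
ft_force: [0.0, 0.2, -3.2]
opening: 0.416
grip_force: 30.0
eef_pos: [508.5, -316.3, 113.7]
tcp_rot: [3.141, -0.0, 1.397]
yellow (array([ 508.1, -317.3]), 42.8, 30.3, -83.8) 1242.5
red (array([ 514. , -394.7]), 39.1, 32.2, -83.3) 1097.5
scene [((array([610.9, 255.2]), 32.0, 26.9, -10.6), 813)]
0.77 (array([348.1, 648.8]), 94.8, 43.8, -51.5)
0.67 (array([388.5, 491.3]), 90.6, 44.1, 60.7)
0.59 (array([261.3, 368.5]), 90.3, 45.3, 53.9)
top [((array([610.2, 256. ]), 33.5, 25.3, -11.3), 770)]
0.85 (array([609.2, 258. ]), 90.2, 41.6, 79.4)
0.69 (array([383.6, 492.4]), 90.3, 39.8, 60.3)
0.68 (array([257.2, 368.7]), 90.6, 40.2, 55.9)
at [ 508.5 -316.3  113.6] 80.1 -> turn z -0.008 shift cm [58.21  0.5   0.36] rows>= 10
```

```bash
python3 -m inch '[[0,0,0,5.82,0.06,0,-1],[0,0,0,5.82,0.06,0,-1],[0,0,0,5.82,0.06,0,-1],[0,0,0,5.82,0.06,0,-1],[0,0,0,5.82,0.06,0,-1],[0,0,0,5.82,0.06,0,-1],[0,0,0,5.82,0.06,0,-1],[0,0,0,5.82,0.06,0,-1],[0,0,0,5.82,0.06,0,-1],[0,0,0,5.82,0.06,0,-1],[0,0,0,0,0,0,-1],[0,0,0,0,0,0,-1]]'; python3 plan.py 610 257.5 7 79.8
```

```text
t: 107.38
eef_pos: [615.4, 255.5, 113.3]
tcp_rot: [-3.141, 0.0, 1.397]
ft_force: [0.6, 0.2, -0.2]
opening: 0.998
grip_force: 0.0
at [615.4 255.5 113.3] 80.0 -> turn z 0.004 shift cm [ 0.11 -0.56 10.63] rows>= 2
```

```bash
python3 -m inch '[[0,0,0,0.1,-0.55,4,-1],[0,0,0,0,0,4,-1],[0,0,0,0,0,2.6,-1],[0,0,0,0,0,0,-1],[0,0,0,0,0,0,1],[0,0,0,0,0,0,1],[0,0,0,0,0,0,1],[0,0,0,0,0,0,1],[0,0,0,0,0,0,1],[0,0,0,0,0,0,1],[0,0,0,0,0,0,1],[0,0,0,0,0,0,1],[0,0,0,0,0,0,1],[0,0,0,0,0,-3,1],[0,0,0,0,0,-5,1],[0,0,0,0,0,0,1]]'; python3 -m inch '[[0,0,-0.175,0,0,0,1],[0,0,-0.175,0,0,0,1],[0,0,-0.175,0,0,0,1],[0,0,-0.175,0,0,0,1],[0,0,-0.175,0,0,0,1],[0,0,-0.175,0,0,0,1],[0,0,-0.175,0,0,0,1],[0,0,-0.175,0,0,0,1],[0,0,-0.175,0,0,0,1],[0,0,-0.175,0,0,0,1],[0,0,-0.175,0,0,0,1],[0,0,0,0,0,0,1]]'; python3 plan.py 503 31.3 87 190.4
```

```text
t: 109.38
eef_pos: [611.8, 258.2, 91.1]
tcp_rot: [3.137, -0.003, 1.396]
ft_force: [0.5, 0.6, -2.2]
opening: 0.419
grip_force: 30.0
t: 110.88
eef_pos: [609.9, 257.5, 86.4]
tcp_rot: [-3.141, -0.002, -2.964]
ft_force: [0.9, 0.1, -1.6]
opening: 0.424
grip_force: 30.0
at [609.9 257.5  86.4] -169.8 -> turn z -0.004 shift cm [ 14.6  -20.32  -0.06] rows>= 5
```

```bash
python3 -m inch '[[0,0,0,2.92,-4.07,0,1],[0,0,0,2.92,-4.07,0,1],[0,0,0,2.92,-4.07,0,1],[0,0,0,2.92,-4.07,0,1],[0,0,0,2.92,-4.07,0,1],[0,0,0,0,0,0,1],[0,0,0,0,0,0,1]]'; python3 plan.py 506 31.9 19 190.4
```

```text
t: 111.75
eef_pos: [503.3, 31.5, 87.5]
tcp_rot: [3.141, 0.0, -2.966]
ft_force: [1.4, 0.8, -2.5]
opening: 0.417
grip_force: 30.0
at [503.3  31.5  87.5] -169.9 -> turn z -0.006 shift cm [-0.27 -0.01  6.85] rows>= 2
```

```bash
python3 -m inch '[[0,0,-0.006,-0.25,0,3,1],[0,0,0,0,0,2.8,1],[0,0,0,0,0,1,1],[0,0,0,0,0,0,1],[0,0,0,-0.4,0,0,1],[0,0,0,-0.2,0,0,1],[0,0,0,0,0,0,1]]'|grep -E 'eef|ft'; python3 -m inch '[[0,0,0,-0.2,0,0.1,1],[0,0,0,0,0,0,1]]'|grep -E 'eef|ft'; python3 -m inch '[[0,0,0,-0.2,0,0,1],[0,0,0,0,0,0,1]]'|grep -E 'eef|ft'; python3 lab.py blue 440 600 -60 120 40
```

```text
eef_pos: [511.9, 33.0, 20.1]
ft_force: [0.2, -0.8, -2.6]
eef_pos: [513.5, 33.3, 18.6]
ft_force: [0.1, 0.1, -1.2]
eef_pos: [515.5, 33.7, 18.6]
ft_force: [0.4, -0.2, -2.1]
```

```bash
python3 -m inch '[[0,0,0,-0.15,0,0,1],[0,0,0,0,0,0,1]]'|grep -E 'eef|ft'; python3 -m inch '[[0,0,0,-0.15,0,0,1],[0,0,0,0,0,0,1]]'|grep -E 'eef|ft'; python3 -m inch '[[0,0,0,-0.15,0,0,1],[0,0,0,0,0,0,1]]'|grep -E 'eef|ft'
```

```text
eef_pos: [517.0, 34.0, 18.6]
ft_force: [-0.7, -0.8, -1.8]
eef_pos: [518.2, 34.3, 18.6]
ft_force: [-0.6, -1.0, -1.4]
eef_pos: [518.2, 34.4, 18.5]
ft_force: [-6.6, -3.3, 2.5]
```

```bash
python3 -m inch '[[0,0,0,-0.1,0,0.1,1],[0,0,0,0,0,0,-1],[0,0,0,0,0,0,-1],[0,0,0,0,0,0,-1],[0,0,0,0,0,0,-1],[0,0,0,0,0,0,-1],[0,0,0,0,0,-2,-1],[0,0,0,0,0,-4,-1],[0,0,0,0,0,-4,-1],[0,0,0,0,0,0,-1]]'|grep -E 'eef|ft|rot';  python3 lab.py blue 440 600 -60 120 40; python3 plan.py 677 64.6 61.5 190.4
```

```text
eef_pos: [522.0, 34.7, 120.1]
tcp_rot: [-3.14, 0.005, -2.956]
ft_force: [0.1, -0.1, -1.1]
blue (array([517.2,  34.1]), 35.7, 25.8, -79.4) 876.5
at [521.2  34.7 118.5] -169.4 -> turn z 0.004 shift cm [-15.86   0.13   5.7 ] rows>= 3
```

```bash
python3 -m inch '[[0,0,0,-5.3,0.05,0,-1],[0,0,0,-5.3,0.05,0,-1],[0,0,0,-5.3,0,0,-1],[0,0,0,0,0,0,-1],[0,0,0,0,0,4,-1],[0,0,0,0,0,1.6,-1],[0,0,0,0,0,0,1],[0,0,0,0,0,0,1],[0,0,0,0,0,0,1],[0,0,0,0,0,0,1],[0,0,0,0,0,0,1],[0,0,0,0,0,0,1],[0,0,0,0,0,0,1],[0,0,0,0,0,0,1],[0,0,0,0,0,0,1],[0,0,0,0,0,0,1],[0,0,0,0,0,0,1],[0,0,0,0,0,0,1]]'; python3 -m inch '[[0,0,0.15,0,0,0,1],[0,0,0.15,0,0,0,1],[0,0,0.15,0,0,0,1],[0,0,0.15,0,0,0,1],[0,0,0.15,0,0,0,1],[0,0,0.15,0,0,0,1],[0,0,0.15,0,0,0,1],[0,0,0.14,0,0,0,1],[0,0,0,0,0,0,1],[0,0,0,0,0,0,1]]'
```

```text
t: 117.48
eef_pos: [676.9, 64.7, 61.6]
tcp_rot: [-3.141, 0.0, -2.956]
ft_force: [0.3, -4.1, -0.4]
opening: 0.145
grip_force: 30.0
t: 118.72
eef_pos: [677.7, 66.3, 61.6]
tcp_rot: [3.139, -0.0, 2.137]
ft_force: [4.2, 5.8, -3.4]
opening: 0.143
grip_force: 30.0
```

```bash
python3 -m inch '[[0,0,0,0,0,0,-1],[0,0,0,0,0,0,-1],[0,0,0,0,0,0,-1],[0,0,0,0,0,0,-1],[0,0,0,0,0,0,-1],[0,0,0,0,0,-3,-1],[0,0,0,0,0,-3,-1]]'|grep eef;  python3 -m inch '[[0,0,0.177,0,0,0,-1],[0,0,0.177,0,0,0,-1],[0,0,0.177,0,0,0,-1],[0,0,0.177,0,0,0,-1],[0,0,0.177,0,0,0,-1],[0,0,0.177,0,0,0,-1],[0,0,0.177,0,0,0,-1],[0,0,0.177,0,0,0,-1],[0,0,0.177,0,0,0,-1],[0,0,0.177,0,0,0,-1],[0,0,0.177,0,0,0,-1],[0,0,0,0,0,0,-1],[0,0,0,-5.4,0,0,-1],[0,0,0,-5.4,0,0,-1],[0,0,0,-5.4,0.1,0,-1],[0,0,0,0,0,0,-1],[0,0,0,0,0,0,-1]]'; python3 plan.py 515.3 33.9 17 10.3; python3 lab.py blue 440 600 -60 120 40
```

```text
eef_pos: [676.9, 64.6, 122.1]
t: 121.72
eef_pos: [518.9, 33.3, 122.1]
tcp_rot: [3.141, -0.002, 0.192]
ft_force: [-0.6, 0.4, 0.2]
opening: 1.002
grip_force: 0.0
at [518.9  33.3 122.1] 11.0 -> turn z 0.013 shift cm [-0.35 -0.13 10.51] rows>= 2
blue (array([517. ,  34.2]), 35.6, 25.6, -79.7) 877.25
```

```bash
python3 -m inch '[[0,0,0.01,-0.35,-0.12,4,-1],[0,0,0,0,0,4,-1],[0,0,0,0,0,2.3,-1],[0,0,0,0,0,0.2,-1],[0,0,0,0,0,0,1],[0,0,0,0,0,0,1],[0,0,0,0,0,0,1],[0,0,0,0,0,0,1],[0,0,0,0,0,0,1],[0,0,0,0,0,0,1],[0,0,0,0,0,0,1],[0,0,0,0,0,0,1],[0,0,0,0,0,0,1],[0,0,0,-0.4,0,-0.3,1],[0,0,0,0,0,-3.2,1],[0,0,0,0,0,-3.5,1],[0,0,0,0,0,0,1]]';  python3 -m inch '[[0,0,-0.1745,0,0,0,1],[0,0,-0.1745,0,0,0,1],[0,0,-0.1745,0,0,0,1],[0,0,-0.1745,0,0,0,1],[0,0,-0.1745,0,0,0,1],[0,0,-0.1745,0,0,0,1],[0,0,-0.1745,0,0,0,1],[0,0,-0.1745,0,0,0,1],[0,0,-0.1745,0,0,0,1],[0,0,-0.1745,0,0,0,1],[0,0,-0.1745,0,0,0,1],[0,0,-0.1745,0,0,0,1],[0,0,-0.1745,0,0,0,1],[0,0,-0.1745,0,0,0,1],[0,0,-0.1745,0,0,0,1],[0,0,-0.1745,0,0,0,1],[0,0,-0.1745,0,0,0,1],[0,0,-0.1745,0,0,0,1],[0,0,0,0,0,0,1]]'; python3 plan.py 507 32.2 19 190.4
```

```text
t: 123.9
eef_pos: [511.1, 33.2, 88.4]
tcp_rot: [3.141, -0.004, 0.18]
ft_force: [-0.3, 0.2, -2.0]
opening: 0.417
grip_force: 30.0
t: 126.28
eef_pos: [509.8, 33.3, 85.6]
tcp_rot: [3.141, -0.002, -2.964]
ft_force: [-0.6, -0.4, -1.3]
opening: 0.421
grip_force: 30.0
at [509.8  33.3  85.6] -169.8 -> turn z -0.003 shift cm [ 0.29 -0.05  6.66] rows>= 2
```

```bash
python3 -m inch '[[0,0,-0.003,0.3,-0.05,3,1],[0,0,0,0,0,2.5,1],[0,0,0,0,0,1.2,1],[0,0,0,0,0,0,1],[0,0,0,-0.4,0,0,1],[0,0,0,-0.15,0,0,1],[0,0,0,0,0,0,1]]'|grep -E 'eef|ft'; python3 -m inch '[[0,0,0,-0.15,0,0.1,1],[0,0,0,0,0,0,1]]'|grep -E 'eef|ft'; python3 -m inch '[[0,0,0,-0.15,0,0,1],[0,0,0,0,0,0,1]]'|grep -E 'eef|ft';python3 -m inch '[[0,0,0,-0.15,0,0,1],[0,0,0,0,0,0,1]]'|grep -E 'eef|ft'
```

```text
eef_pos: [513.3, 33.3, 20.1]
ft_force: [-0.1, 0.1, -2.6]
eef_pos: [514.5, 33.5, 18.7]
ft_force: [0.7, -0.5, -1.1]
eef_pos: [516.0, 33.8, 18.6]
ft_force: [-0.3, -0.5, -1.7]
eef_pos: [517.5, 34.1, 18.6]
ft_force: [0.2, 0.7, -1.2]
```

```bash
python3 -m inch '[[0,0,0,-0.15,0,0,1],[0,0,0,0,0,0,1]]'|grep -E 'eef|ft'; python3 -m inch '[[0,0,0,-0.15,0,0,1],[0,0,0,0,0,0,1]]'|grep -E 'eef|ft'; python3 -m inch '[[0,0,0,-0.1,0,0,1],[0,0,0,0,0,0,1]]'|grep -E 'eef|ft'
```

```text
eef_pos: [518.9, 34.3, 18.6]
ft_force: [0.3, -0.3, -2.2]
eef_pos: [520.4, 34.6, 18.6]
ft_force: [-0.1, 0.1, -1.2]
eef_pos: [520.5, 34.7, 18.5]
ft_force: [-4.9, -1.7, 0.2]
```

```bash
python3 -m inch '[[0,0,0,-0.1,0,0.1,1],[0,0,0,0,0,0,-1],[0,0,0,0,0,0,-1],[0,0,0,0,0,0,-1],[0,0,0,0,0,0,-1],[0,0,0,0,0,0,-1],[0,0,0,0,0,-2,-1],[0,0,0,0,0,-4,-1],[0,0,0,0,0,-4,-1],[0,0,0,0,0,0,-1]]'|grep -E 'eef|ft|rot';  python3 lab.py blue 440 600 -60 120 40; python3 plan.py 677 64.6 61.5 190.4
```

```text
eef_pos: [523.5, 34.9, 120.1]
tcp_rot: [-3.14, 0.005, -2.959]
ft_force: [-0.9, -1.0, -1.1]
blue (array([512.9,  33.5]), 35.5, 26.0, -79.8) 886.0
at [522.7  34.9 118.5] -169.6 -> turn z 0.001 shift cm [-15.71   0.13   5.7 ] rows>= 3
```

```bash
python3 -m inch '[[0,0,0,-5.3,0.05,0,-1],[0,0,0,-5.3,0.05,0,-1],[0,0,0,-5.1,0,0,-1],[0,0,0,0,0,0,-1],[0,0,0,0,0,4,-1],[0,0,0,0,0,1.6,-1],[0,0,0,0,0,0,1],[0,0,0,0,0,0,1],[0,0,0,0,0,0,1],[0,0,0,0,0,0,1],[0,0,0,0,0,0,1],[0,0,0,0,0,0,1],[0,0,0,0,0,0,1],[0,0,0,0,0,0,1],[0,0,0,0,0,0,1],[0,0,0,0,0,0,1],[0,0,0,0,0,0,1],[0,0,0,0,0,0,1]]'; python3 -m inch '[[0,0,0.15,0,0,0,1],[0,0,0.15,0,0,0,1],[0,0,0.15,0,0,0,1],[0,0,0.15,0,0,0,1],[0,0,0.15,0,0,0,1],[0,0,0.15,0,0,0,1],[0,0,0.15,0,0,0,1],[0,0,0.14,0,0,0,1],[0,0,0,0,0,0,1],[0,0,0,0,0,0,1]]'
```

```text
t: 132.2
eef_pos: [676.5, 64.5, 61.6]
tcp_rot: [3.141, -0.0, -2.959]
ft_force: [-0.7, 1.9, -0.4]
opening: 0.144
grip_force: 30.0
t: 133.45
eef_pos: [677.4, 66.5, 61.6]
tcp_rot: [3.138, -0.001, 2.134]
ft_force: [4.7, 14.5, -3.9]
opening: 0.144
grip_force: 30.0
```

```bash
python3 -m inch '[[0,0,0,0,0,0,-1],[0,0,0,0,0,0,-1],[0,0,0,0,0,0,-1],[0,0,0,0,0,0,-1],[0,0,0,0,0,0,-1],[0,0,0,0,0,-3,-1],[0,0,0,0,0,-3,-1],[0,0,-0.17,0,0,0,-1],[0,0,-0.17,0,0,0,-1],[0,0,-0.17,0,0,0,-1],[0,0,-0.17,0,0,0,-1],[0,0,-0.17,0,0,0,-1],[0,0,-0.17,0,0,0,-1],[0,0,-0.17,0,0,0,-1],[0,0,0,5.3,0,0,-1],[0,0,0,5.3,0,0,-1],[0,0,0,5.7,-0.1,0,-1],[0,0,0,0,0,0,-1],[0,0,0,0,0,0,-1]]'; python3 plan.py 514.5 34 17 190.3; python3 lab.py blue 440 600 -60 120 40
```

```text
t: 135.82
eef_pos: [517.4, 33.6, 122.2]
tcp_rot: [-3.141, 0.002, -2.96]
ft_force: [0.4, -0.2, -0.1]
opening: 0.998
grip_force: 0.0
at [517.4  33.6 122.2] -169.6 -> turn z 0.002 shift cm [ 0.28  0.1  10.52] rows>= 2
blue (array([513.1,  33.5]), 35.4, 25.5, -80.0) 873.5
```

```bash
python3 -m inch '[[0,0,0,0.25,0.08,4,-1],[0,0,0,0,0,4,-1],[0,0,0,0,0,2.4,-1],[0,0,0,0,0,0,1],[0,0,0,0,0,0,1],[0,0,0,0,0,0,1],[0,0,0,0,0,0,1],[0,0,0,0,0,0,1],[0,0,0,0,0,0,1],[0,0,0,0,0,0,1],[0,0,0,0,0,0,1],[0,0,0,0,0,0,1],[0,0,0,0.3,0,-0.3,1],[0,0,0,0,0,-3,1],[0,0,0,0,0,-3.7,1],[0,0,0.08,0,0,0,1],[0,0,0,0,0,0,1]]'; python3 plan.py 500 -236.5 87 185.9; python3 lab.py yellow 420 600 -460 -200 35;python3 lab.py red 420 600 -460 -200 35
```

```text
t: 138.0
eef_pos: [510.5, 33.7, 87.7]
tcp_rot: [3.141, 0.0, -3.039]
ft_force: [-0.2, -0.1, -2.0]
opening: 0.42
grip_force: 30.0
at [510.5  33.7  87.7] -174.1 -> turn z -0.0 shift cm [  3.82 -26.76   0.07] rows>= 5
yellow (array([ 508.2, -317.3]), 42.8, 30.6, -83.8) 1253.0
red (array([ 516., -395.]), 38.1, 28.3, -83.4) 1052.0
```

```bash
python3 -m inch '[[0,0,0,0.64,-4.46,0,1],[0,0,0,0.64,-4.46,0,1],[0,0,0,0.64,-4.46,0,1],[0,0,0,0.64,-4.46,0,1],[0,0,0,0.64,-4.46,0,1],[0,0,0,0.62,-4.46,0,1],[0,0,0,0,0,0,1],[0,0,0,0,0,4,1],[0,0,0,0,0,2.5,1],[0,0,0,0,0,0.8,1],[0,0,0,0,0,0.1,1],[0,0,0,0,0,0,1]]';python3 -m inch '[[0,0,0,0,0,0,-0.2],[0,0,0,0,0,0,-0.2],[0,0,0,0,0,0,-0.2],[0,0,0,0,0,-2,-0.2],[0,0,0,0,0,-4,-0.2],[0,0,0,0,0,-4,-1],[0,0,0,0,0,-5,-1],[0,0,0,5,0,0,-1],[0,0,0,5,0,0,-1],[0,0,0,0,0,0,-1],[0,0,0,0,0,0,-1]]'; for c in red yellow blue; do python3 lab.py $c 420 600 -460 -180 35; done; python3 - <<'E'
from h import *
p=env.read_camera('scene');a=ortho(p,400,620,-480,-160,35,.8);b=ortho(p,610,740,0,130,90,.5);W=a.shape[1];b=cv2.copyMakeBorder(b,0,0,0,W-b.shape[1],cv2.BORDER_CONSTANT);cv2.imwrite('pics/fin.png',np.vstack([a,b]))
E
```

```text
t: 139.6
eef_pos: [500.4, -236.3, 14.2]
tcp_rot: [-3.141, 0.001, -3.039]
ft_force: [0.2, -0.5, -1.9]
opening: 0.42
grip_force: 30.0
t: 140.98
eef_pos: [401.1, -247.1, 164.0]
tcp_rot: [-3.141, 0.001, -3.04]
ft_force: [-0.0, 0.3, 0.3]
opening: 0.998
grip_force: 0.0
red (array([ 516. , -394.9]), 38.3, 28.5, -83.7) 1055.25
yellow (array([ 508.3, -317.5]), 42.9, 30.6, -84.6) 1245.25
blue (array([ 499.4, -236.7]), 35.7, 24.8, -83.7) 843.0
```

View pics/fin.png

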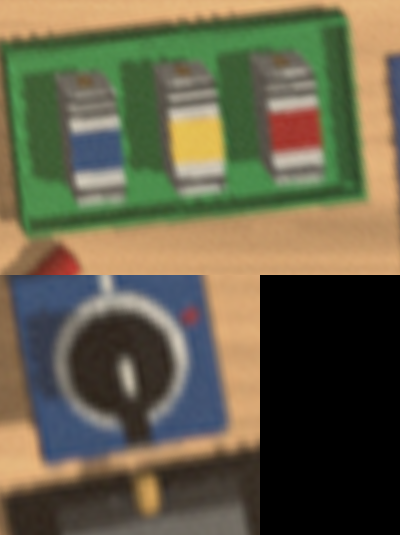

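The picture shows all three modules flat in the tray: blue near (95,150), yellow (197,140) and red (297,130). The trigger handle is back home, its mark at (125,375) in line with the white tick.

```bash
python3 -c "
from cell import env
print(env.job_done())"
```

```text
the job is handed in; nothing more can be done
None
```

I tested red, yellow and blue in that order, input end then output end (red's output end was triggered twice, to be sure of contact); all three lie flat in the green tray with the handle home, and the job is handed in at about 141 s, with no verdict returned.

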